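# Scoop ice from the pan into the bowl

## Robot

A 6-joint arm with a two-finger parallel gripper is mounted at the origin on the work surface. World frame = base frame: x ahead of the robot, y to its left, z up, the work surface at z = 0. Lengths are in m, angles in rad, forces in N, time in s.
With the tool pointing down it reaches from about 0.35 to 0.775 m from the base axis. Payload 7.3 kg.
Tool frame: the origin (TCP) lies at the very end of the fingers, on their centre line; the grasp point (between the pads) lies 19 mm behind it (pinch_z is the distance from the TCP to the grasp point, in m); z points along the fingers, y is the line along which they close (so a half turn about z gives the same grasp; the last joint's range is limited). The gripper opens to 92 mm and grips with 3 to 60 N. Pads are 19 mm wide; open, the fingers measure 130 mm over their backs; the gripper's body (75 mm by 190 mm) begins 47 mm behind the grasp point.
Start: joints at [-1.343, 0.342, 1.524, -0, 1.275, -0.146], TCP at [0.192, -0.489, 0.227] pointing down, gripper open.
Joint ranges: [-2.53, 2.53], [-0.77, 2.02], [0.04, 2.7], [-1, 4.14], [0.28, 2.66], [-3.11, 3.11]. Speed limits (rad/s): [2.57, 2.57, 3.14, 3.14, 3.14, 3.14].

## Interface

Orientations are given as [roll, pitch, yaw] about the fixed x, y, z axes, in that order (R = Rz(yaw) Ry(pitch) Rx(roll)).
In Python, from cell import * gives the robot as it stands.
- The arm moves only by the tool arm_command, never from a script. Its arguments are lists of equal length, an entry for each row: "fingers": the gripper command: -1 is fully open, 1 is shut, values between are in proportion; "travel": the shift along the tool's x, y, z in m, a list of three; "dr": the turn, a rotation vector about the tool's x, y, z in degrees, a list of three. In form: {"fingers": [fingers, ...], "travel": [[x, y, z], ...], "dr": [[wx, wy, wz], ...]}. A call has 1 to 8 rows; each row is the pose to reach, as a shift and turn from the pose commanded when the call began, along the tool's axes at that moment; what a row does not reach only later rows make up. A row lasts 1/12 s, in which the tool goes at most 41.7 mm and 7.16 degrees, less where a joint would pass 70% of its speed; a pose out of reach is approached as far as the arm can. A call with a gripper value outside its range is refused whole. The fingers move at their own pace and stop on an object; "squeeze" is the grip in N (left out, the last holds). Time passes only in rows, so rows that repeat a pose let the fingers close. It gives the time, the measured TCP pose, the force, the opening and the grip force at its end, in the units of the state.
- observe(): the state, without advancing time (a new reading comes with each control period).
- read_camera(name): name is "scene" or "side" or "wrist"; returns a dict with "color" (400x640x3 uint8, blue, green, red), "z_map" (400x640 float32, m along the optical axis (not along the pixel's ray), 0 where there is no reading), "fx", "fy", "cx", "cy" (pixels), "R" (3x3) and "t" (3): a world point X has camera coordinates R X + t. Camera axes: x right, y down, z forward; pixel columns grow to the right and rows downward; lengths in m; the calibration is good to about 2 mm. A picture is of the moment at which its call begins.
- hand_in(): hands the job in; it is judged then, once.
The state is a dict: "time": time; "qpos": joint angles; "qvel": joint speeds; "joint_efforts": joint torques, N m; "tool_pos": TCP position; "tool_rot": TCP orientation; "contact_force": force on the tool from outside, world axes, zero at the start; "torque": the same for the moment, N m; "opening": finger opening in m; "grip_force": force on a finger pad.
Only numpy, scipy, OpenCV 4.12 (cv2) and the standard library are available. Lean on these libraries where they do the work, as an engineer would, in place of code of your own. Each camera call takes 0.05 s, during which the arm holds its last target. There are 200 camera calls.

## Task

Use the metal scoop to move at least four of the eight ice cubes from the steel pan into the blue bowl, then put the scoop back down on its dark mat, upright with its tray wholly on the mat, and let go. Leave no ice on the counter, never touch the ice with the gripper or arm, keep the bowl upright, and do not disturb the milk bottle and the mug.

Things in the scene. Friction and masses are not known exactly. Their poses are not given: they have to be found in the camera images.
- scoop: Loose metal ice scoop, black handle, about 0.18 kg, on the mat. Origin: centre of the underside of its tray; z up, open nose along -x, handle along +x. At yaw 0 the nose points at the robot; it starts within 0.8 rad of that. Tray 100 mm long, 101 wide, flat underside, floor 3 thick, thinned to 1.5 at the nose, no lip; rear wall at x = +50, 45 high; sides slope from 45 high there to nothing at the nose; walls 3 thick.
- scoop_grip (a point): A good place to hold the scoop, on its handle: a level straight bar along scoop x, 20 mm wide (y) and 20 mm high, from x = +48 to +140 mm, its middle 88 mm above the tray's underside. This point is the middle of the bar's section at x = +75 mm. An upright 20 mm wide joins the bar to the rear wall.
- scoop_nose (a point): Middle of the lower edge of the scoop's open nose, scoop x = -50, y = 0, z = 0 mm; this edge goes under the ice.
- mat: Dark rubber mat, 260 mm (its x) by 180 mm (its y) by 4 mm thick, fixed flat on the counter, on the left or the right of the pan. Origin: centre of its underside, z up.
- pan: Dark steel open pan, fixed. Outer 268 mm (its x) by 128 (its y) by 50 high; walls upright, walls and floor 4 thick; inside 260 by 120. Origin: centre of its underside, z up. Its -x end is towards the robot (within 0.3 rad). The ice starts one layer deep, spread from the -x end to about x = +25 mm; the rest of the floor, at the +x end, is empty.
- bowl: Blue ceramic bowl, round, open, rim radius 90 mm, 75 mm high, 0.8 kg, loose, standing on the counter on the other side of the pan from the mat. Origin: centre of its underside, z up.
- bowl_rim (a point): Centre of the bowl's mouth, at rim height, 75 mm above its foot.
- ice0: Ice cube 1 of 8: pale, slippery (friction about 0.12), 30 mm edges, rounded by 7 mm, about 24 g. Origin: its centre.
- ice1: Ice cube 2 of 8: pale, slippery (friction about 0.12), 30 mm edges, rounded by 7 mm, about 24 g. Origin: its centre.
- ice2: Ice cube 3 of 8: pale, slippery (friction about 0.12), 30 mm edges, rounded by 7 mm, about 24 g. Origin: its centre.
- ice3: Ice cube 4 of 8: pale, slippery (friction about 0.12), 30 mm edges, rounded by 7 mm, about 24 g. Origin: its centre.
- ice4: Ice cube 5 of 8: pale, slippery (friction about 0.12), 30 mm edges, rounded by 7 mm, about 24 g. Origin: its centre.
- ice5: Ice cube 6 of 8: pale, slippery (friction about 0.12), 30 mm edges, rounded by 7 mm, about 24 g. Origin: its centre.
- ice6: Ice cube 7 of 8: pale, slippery (friction about 0.12), 30 mm edges, rounded by 7 mm, about 24 g. Origin: its centre.
- ice7: Ice cube 8 of 8: pale, slippery (friction about 0.12), 30 mm edges, rounded by 7 mm, about 24 g. Origin: its centre.
- milk: White milk bottle with a blue cap, 76 mm across, 160 mm tall, beyond the pan to its right or left. Bystander. Origin: centre of its underside.
- mug: White mug, 80 mm across, 85 mm high, beyond the pan on the other side. Bystander. Origin: centre of its underside.
Not all that is in view belongs to the job. What is shaped like the scoop but green or turquoise is not meant.

How it is judged:
On the way, in this order (a step that is already met when the one before it is completed fails the run):
1. the scoop is lifted off its mat (distance of scoop from where it was at the start of the episode above 0.03 m), for 0.1 s.
2. at least four ice cubes are in the bowl ((distance between each of ice4, ice5, ice6, ice7 and bowl_rim below 0.085 m or (distance between any of ice0, ice1, ice2, ice3 and bowl_rim below 0.085 m and (distance between each of ice4, ice5, ice6 and bowl_rim below 0.085 m or distance between each of ice4, ice5, ice7 and bowl_rim below 0.085 m or distance between each of ice4, ice6, ice7 and bowl_rim below 0.085 m or distance between each of ice5, ice6, ice7 and bowl_rim below 0.085 m)) or ((distance between each of ice0, ice1 and bowl_rim below 0.085 m or distance between each of ice0, ice2 and bowl_rim below 0.085 m or distance between each of ice0, ice3 and bowl_rim below 0.085 m or distance between each of ice1, ice2 and bowl_rim below 0.085 m or distance between each of ice1, ice3 and bowl_rim below 0.085 m or distance between each of ice2, ice3 and bowl_rim below 0.085 m) and (distance between each of ice4, ice5 and bowl_rim below 0.085 m or distance between each of ice4, ice6 and bowl_rim below 0.085 m or distance between each of ice4, ice7 and bowl_rim below 0.085 m or distance between each of ice5, ice6 and bowl_rim below 0.085 m or distance between each of ice5, ice7 and bowl_rim below 0.085 m or distance between each of ice6, ice7 and bowl_rim below 0.085 m)) or ((distance between each of ice0, ice1, ice2 and bowl_rim below 0.085 m or distance between each of ice0, ice1, ice3 and bowl_rim below 0.085 m or distance between each of ice0, ice2, ice3 and bowl_rim below 0.085 m or distance between each of ice1, ice2, ice3 and bowl_rim below 0.085 m) and distance between any of ice4, ice5, ice6, ice7 and bowl_rim below 0.085 m) or distance between each of ice0, ice1, ice2, ice3 and bowl_rim below 0.085 m)), for 0.2 s.
At the end, for the whole second after the job is handed in: At least four cubes in the bowl (centre within 85 mm of the middle of its mouth), every other cube in bowl or pan, bowl upright; the scoop released on the mat, upright within 0.08 rad, its centre within 85 mm (mat x) and 45 mm (mat y) of the mat's centre; all at rest ((distance between each of ice4, ice5, ice6, ice7 and bowl_rim below 0.085 m or (distance between any of ice0, ice1, ice2, ice3 and bowl_rim below 0.085 m and (distance between each of ice4, ice5, ice6 and bowl_rim below 0.085 m or distance between each of ice4, ice5, ice7 and bowl_rim below 0.085 m or distance between each of ice4, ice6, ice7 and bowl_rim below 0.085 m or distance between each of ice5, ice6, ice7 and bowl_rim below 0.085 m)) or ((distance between each of ice0, ice1 and bowl_rim below 0.085 m or distance between each of ice0, ice2 and bowl_rim below 0.085 m or distance between each of ice0, ice3 and bowl_rim below 0.085 m or distance between each of ice1, ice2 and bowl_rim below 0.085 m or distance between each of ice1, ice3 and bowl_rim below 0.085 m or distance between each of ice2, ice3 and bowl_rim below 0.085 m) and (distance between each of ice4, ice5 and bowl_rim below 0.085 m or distance between each of ice4, ice6 and bowl_rim below 0.085 m or distance between each of ice4, ice7 and bowl_rim below 0.085 m or distance between each of ice5, ice6 and bowl_rim below 0.085 m or distance between each of ice5, ice7 and bowl_rim below 0.085 m or distance between each of ice6, ice7 and bowl_rim below 0.085 m)) or ((distance between each of ice0, ice1, ice2 and bowl_rim below 0.085 m or distance between each of ice0, ice1, ice3 and bowl_rim below 0.085 m or distance between each of ice0, ice2, ice3 and bowl_rim below 0.085 m or distance between each of ice1, ice2, ice3 and bowl_rim below 0.085 m) and distance between any of ice4, ice5, ice6, ice7 and bowl_rim below 0.085 m) or distance between each of ice0, ice1, ice2, ice3 and bowl_rim below 0.085 m) and (distance between ice0 and bowl_rim below 0.085 m or (x of ice0 in the frame of pan between -0.134 and 0.134 m and y of ice0 in the frame of pan between -0.064 and 0.064 m and height (world z) of ice0 below 0.06 m)) and (distance between ice1 and bowl_rim below 0.085 m or (x of ice1 in the frame of pan between -0.134 and 0.134 m and y of ice1 in the frame of pan between -0.064 and 0.064 m and height (world z) of ice1 below 0.06 m)) and (distance between ice2 and bowl_rim below 0.085 m or (x of ice2 in the frame of pan between -0.134 and 0.134 m and y of ice2 in the frame of pan between -0.064 and 0.064 m and height (world z) of ice2 below 0.06 m)) and (distance between ice3 and bowl_rim below 0.085 m or (x of ice3 in the frame of pan between -0.134 and 0.134 m and y of ice3 in the frame of pan between -0.064 and 0.064 m and height (world z) of ice3 below 0.06 m)) and (distance between ice4 and bowl_rim below 0.085 m or (x of ice4 in the frame of pan between -0.134 and 0.134 m and y of ice4 in the frame of pan between -0.064 and 0.064 m and height (world z) of ice4 below 0.06 m)) and (distance between ice5 and bowl_rim below 0.085 m or (x of ice5 in the frame of pan between -0.134 and 0.134 m and y of ice5 in the frame of pan between -0.064 and 0.064 m and height (world z) of ice5 below 0.06 m)) and (distance between ice6 and bowl_rim below 0.085 m or (x of ice6 in the frame of pan between -0.134 and 0.134 m and y of ice6 in the frame of pan between -0.064 and 0.064 m and height (world z) of ice6 below 0.06 m)) and (distance between ice7 and bowl_rim below 0.085 m or (x of ice7 in the frame of pan between -0.134 and 0.134 m and y of ice7 in the frame of pan between -0.064 and 0.064 m and height (world z) of ice7 below 0.06 m)) and x of scoop in the frame of mat between -0.085 and 0.085 m and y of scoop in the frame of mat between -0.045 and 0.045 m and z of scoop in the frame of mat below 0.009 m and angle between scoop's own z axis and vertical below 0.08 rad and linear speed of each of scoop, bowl below 0.02 m/s and angle between bowl's own z axis and vertical below 0.1 rad and linear speed of each of ice0, ice1, ice2, ice3, ice4, ice5, ice6, ice7 below 0.03 m/s); the robot touches nothing.
It fails at once if the gripper or arm touches the ice (contact force between any of the fingers, the arm and ice0 above 0.3 N or contact force between any of the fingers, the arm and ice1 above 0.3 N or contact force between any of the fingers, the arm and ice2 above 0.3 N or contact force between any of the fingers, the arm and ice3 above 0.3 N or contact force between any of the fingers, the arm and ice4 above 0.3 N or contact force between any of the fingers, the arm and ice5 above 0.3 N or contact force between any of the fingers, the arm and ice6 above 0.3 N or contact force between any of the fingers, the arm and ice7 above 0.3 N).
It fails at once if the milk bottle or mug is pushed more than 30 mm or knocked over (distance of any of milk, mug from where it was at the start of the episode above 0.03 m or angle between any of milk, mug's own z axis and vertical above 0.3 rad).
It also fails if it takes over 58 s, if anything falls off the work surface, if the arm or the gripper's body presses on something with over 40 N, if the wrist force passes 120 N, or if a joint passes its speed limit or range.

## Working session

There is one attempt and no reset: what is moved stays moved. The work goes in short steps, Python scripts to look and compute and a tool call to move; the robot and the scene stay as the last step left them, time stands still between calls to the robot, and variables do not carry over. Pictures are saved under pics/ and viewed, at most 10 in all, crops included, and the job is handed in when it is done.

Besides the shell and the picture viewer there is one more tool, called as a command line: name --argument value ..., lists and objects as JSON in quotes. arm_command: Moves the arm, as the interface text tells. Its arguments: {"type":"object","properties":{"fingers":{"type":"array","items":{"type":"number"}},"travel":{"type":"array","items":{"type":"array","items":{"type":"number"}}},"dr":{"type":"array","items":{"type":"array","items":{"type":"number"}}},"squeeze":{"type":"number"}},"required":["fingers","travel","dr"]}

```bash
ls; mkdir -p pics; python3 - <<'E'
from cell import *
import cv2,numpy as np,pickle
s=observe();print({k:np.round(v,3).tolist() for k,v in s.items()})
a=read_camera("scene");b=read_camera("side")
pickle.dump((a,b),open('v0.pkl','wb'))
for c in(a,b):print(c['fx'],c['fy'],c['cx'],c['cy'],np.round(c['R'],3).tolist(),np.round(c['t'],3).tolist(),np.round(-c['R'].T@c['t'],3))
cv2.imwrite('pics/scene0.png',a['color']);cv2.imwrite('pics/side0.png',b['color'])
E
```

```text
pics
{'time': 0.0, 'qpos': [-1.343, 0.343, 1.525, -0.0, 1.275, -0.146], 'qvel': [0.0, -0.0, -0.001, -0.0, -0.001, -0.001], 'joint_efforts': [-0.0, -43.124, -24.423, 0.072, 0.056, -0.0], 'tool_pos': [0.192, -0.488, 0.226], 'tool_rot': [-3.14, -0.0, 0.374], 'contact_force': [0.172, -0.367, -0.043], 'torque': [-0.037, -0.002, -0.001], 'grip_force': 0.0, 'opening': 0.092}
488.0573482325077 488.0573482325077 321.37320336610395 199.43414174272218 [[0.761, 0.649, 0.009], [0.448, -0.515, -0.731], [-0.47, 0.56, -0.682]] [-0.513, -0.104, 1.733] [ 1.251 -0.692  1.111]
465.4437833265627 465.4437833265627 321.03998936316555 206.96256268815412 [[0.945, -0.328, 0.02], [-0.207, -0.642, -0.738], [0.254, 0.693, -0.675]] [-0.452, 0.253, 1.249] [ 0.161 -0.851  1.038]
```

View pics/scene0.png

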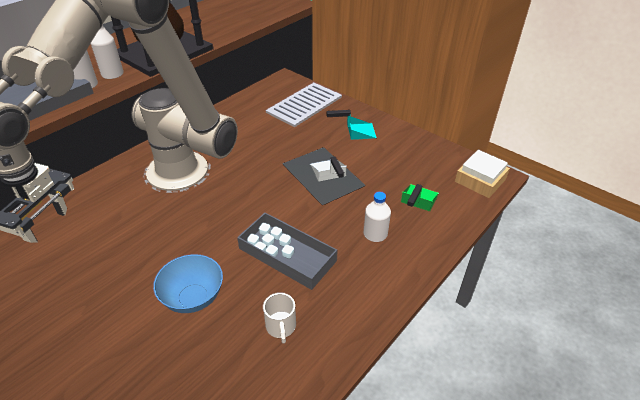

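View pics/side0.png

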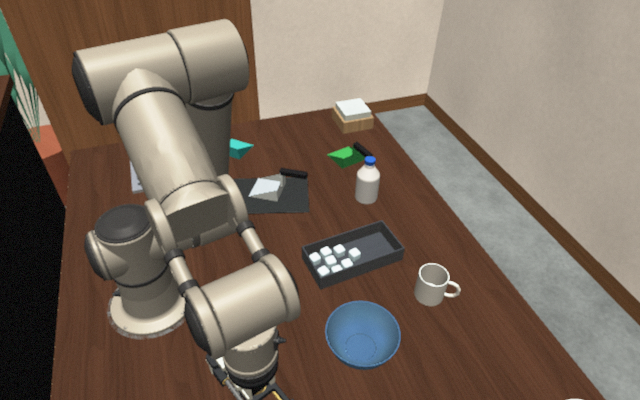

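The scoop-like candidates in the scene view are a metal scoop with a black handle on the dark mat (330,170), a green one (420,196) and a turquoise one (361,128). I choose the metal one on the mat. The pan is at (287,248), the bowl at (188,283), the milk at (376,218) and the mug at (280,315).

```bash
cat > h.py <<'E'
import numpy as np,cv2,pickle
def cloud(c):
    v,u=np.mgrid[:400,:640];z=c['z_map']
    P=np.stack([(u-c['cx'])/c['fx']*z,(v-c['cy'])/c['fy']*z,z],-1)
    W=(P-c['t'])@c['R'];W[z==0]=np.nan
    return W
def cast(c,uv,h):
    uv=np.atleast_2d(uv).astype(float)
    d=np.c_[(uv[:,0]-c['cx'])/c['fx'],(uv[:,1]-c['cy'])/c['fy'],np.ones(len(uv))]@c['R']
    o=-c['R'].T@c['t'];return o+d*((h-o[2])/d[:,2])[:,None]
def proj(c,X):
    p=np.atleast_2d(X)@c['R'].T+c['t'];return np.c_[c['fx']*p[:,0]/p[:,2]+c['cx'],c['fy']*p[:,1]/p[:,2]+c['cy']]
def rect(P):
    r=cv2.minAreaRect((P[:,:2]*1000).astype(np.float32));return [np.round(x,1) for x in (r[0],r[1],r[2])]
E
python3 - <<'E'
from h import *
a,b=pickle.load(open('v0.pkl','rb'))
for n,c in(('scene',a),('side',b)):
    W=cloud(c);hsv=cv2.cvtColor(c['color'],cv2.COLOR_BGR2HSV);H,S,V=[hsv[...,i].astype(int) for i in range(3)]
    x,y,z=W[...,0],W[...,1],W[...,2]
    box=lambda u0,u1,v0,v1:(np.indices((400,640))[1]>=u0)&(np.indices((400,640))[1]<u1)&(np.indices((400,640))[0]>=v0)&(np.indices((400,640))[0]<v1)
    B=dict(scene=dict(mat=(275,370,140,210),pan=(230,342,205,292),bowl=(145,230,245,320),milk=(360,395,188,245),mug=(258,300,288,345)),
     side=dict(mat=(240,315,165,215),pan=(298,408,220,288),bowl=(320,405,298,370),milk=(352,384,154,206),mug=(412,465,260,310)))[n]
    m=box(*B['mat']);
    q=m&(S<90)&(V<90)&(abs(z-.004)<.006);print(n,'mat',q.sum(),rect(W[q]))
    q=m&(z>.09)&(z<.11);print(' handle top',q.sum(),np.nanmedian(z[q]),rect(W[q]))
    q=m&(z>.012)&(S<80);print(' scoop all',rect(W[q]),np.nanmax(z[q]))
    p=box(*B['pan']);q=p&(z>.043)&(z<.056)&(V<110);print(' pan rim',q.sum(),rect(W[q]))
    q=p&(V>140)&(S<60);print(' ice V',q.sum(),np.nanpercentile(z[q],[5,50,95]))
    q=box(*B['bowl'])&(H>95)&(H<120)&(S>100)&(z>.065);P=W[q];print(' bowl rim',q.sum(),cv2.minEnclosingCircle((P[:,:2]*1000).astype(np.float32)),P[:,2].max())
    for k in('milk','mug'):
        q=box(*B[k])&(z>.012)&(S<60);P=W[q];print(k,cv2.minEnclosingCircle((P[:,:2]*1000).astype(np.float32)),P[:,2].max())
big=cv2.resize(a['color'][135:215,265:375],None,fx=5,fy=5,interpolation=cv2.INTER_CUBIC)
big2=cv2.resize(a['color'][210:290,230:340],None,fx=5,fy=5,interpolation=cv2.INTER_CUBIC)
cv2.imwrite('pics/crop1.png',big[:, :]);cv2.imwrite('pics/crop2.png',big2)
E
```

```text
scene mat 236 [array([402.6, 318. ]), array([180.3, 272.2]), np.float64(72.0)]
 handle top 140 0.10071229404263471 [array([566.8, 252.5]), array([ 22.9, 281. ]), np.float64(60.8)]
 scoop all [array([534.6, 299.8]), array([130.1, 371.6]), np.float64(74.2)] 0.11724903097322784
 pan rim 314 [array([565.8, -31.1]), array([268.8, 133.3]), np.float64(6.0)]
 ice V 919 [0.00675834 0.0303599  0.03742444]
 bowl rim 531 ((473.7038269042969, -307.9804382324219), 91.21947479248047) 0.07938800428394625
milk ((715.10888671875, 207.0878448486328), 37.28684616088867) 0.14720345085490166
mug ((728.335693359375, -226.96206665039062), 59.64309310913086) 0.08947385776922596
side mat 1195 [array([421.1, 329.6]), array([212.3, 234.4]), np.float64(74.4)]
 handle top 198 0.10349420168776044 [array([484.2, 298.6]), array([27. , 91.6]), np.float64(56.6)]
 scoop all [array([382.2,   4.8]), array([812.8, 225. ]), np.float64(82.3)] 0.6248318690667971
 pan rim 688 [array([565.6, -27.7]), array([270.9, 134.3]), np.float64(5.5)]
 ice V 827 [0.0194014  0.03574992 0.0411024 ]
 bowl rim 698 ((474.57415771484375, -308.6257629394531), 89.93067932128906) 0.08396874754435645
milk ((726.0960693359375, 255.38490295410156), 86.666015625) 0.15583594298028947
mug ((729.5597534179688, -226.20863342285156), 57.68075180053711) 0.09526327991307779
```

View pics/crop1.png

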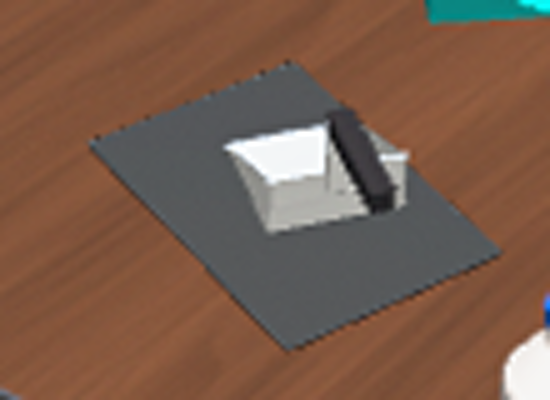

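View pics/crop2.png

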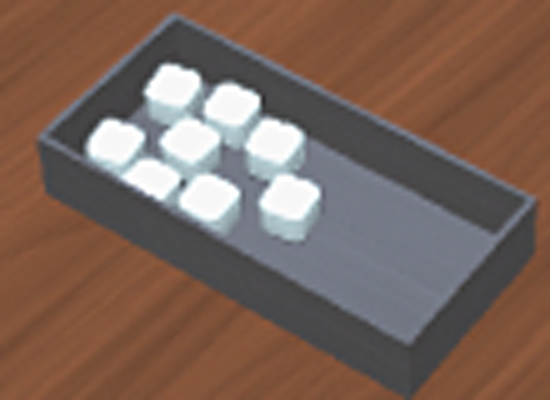

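The crop confirms the choice: metal tray, black handle running toward crop (383,210), on the mat. The eight cubes lie in the left, robot-side part of the pan, and the far end is empty.

```bash
python3 - <<'E'
from h import *
a,b=pickle.load(open('v0.pkl','rb'))
print('mat',np.round(cast(a,[(283,163.4),(323,147.4),(365,186),(323,205)],.004),3).tolist())
for c,bx in((a,(325,350,150,182)),(b,(276,312,162,182))):
    V=c['color'].max(2);m=np.zeros(V.shape,np.uint8);u0,u1,v0,v1=bx
    m[v0:v1,u0:u1]=(V[v0:v1,u0:u1]<48)
    n,l,s,_=cv2.connectedComponentsWithStats(m);i=1+s[1:,4].argmax();q=l==i
    W=cloud(c);z=W[...,2][q];print('handle',s[i],np.nanpercentile(z,[5,50,95]))
    v,u=np.nonzero(q);P=cast(c,np.c_[u,v],.097);print(rect(P))
    Wq=W[q];k=abs(Wq[:,2]-.102)<.008;print(k.sum(),rect(Wq[k]), Wq[k].mean(0))
# ice tops
for c,bx in((a,(240,300,215,262)),(b,(305,365,240,282))):
    u0,u1,v0,v1=bx;W=cloud(c)[v0:v1,u0:u1];C=c['color'][v0:v1,u0:u1].min(2)
    for t in(225,238):
        n,l,s,ce=cv2.connectedComponentsWithStats(((C>t)).astype(np.uint8))
        for i in range(1,n):
            if s[i,4]>15:
                p=cast(c,[ce[i]+(u0,v0)],.033)[0];d=p[:2]-(.566,-.029);R=np.array([[.995,.1],[-.1,.995]]);print(t,s[i,4],np.round(R@d*1000))
E
```

```text
mat [[0.261, 0.271, 0.004], [0.308, 0.439, 0.004], [0.558, 0.366, 0.004], [0.51, 0.2, 0.004]]
handle [331 159  12  19  40] [0.08590262 0.09349358 0.1004139 ]
[array([490.3, 289.1]), array([16.1, 95.4]), np.float64(59.0)]
19 [array([485.4, 288.2]), array([10.8, 83.4]), np.float64(65.0)] [0.49524106 0.28362046 0.0972833 ]
handle [280 168  27  11 172] [0.08698723 0.10141765 0.10806136]
[array([484.3, 296.8]), array([35.9, 91.3]), np.float64(57.3)]
135 [array([484.2, 295.1]), array([20.2, 85.9]), np.float64(57.4)] [0.48240823 0.29389744 0.10236741]
225 61 [-108.   26.]
225 63 [-69.  34.]
225 65 [-107.  -30.]
225 62 [-71.  -3.]
225 63 [-30.  26.]
225 53 [-70. -39.]
225 71 [-34. -32.]
225 71 [ 5. -4.]
238 58 [-108.   26.]
238 56 [-69.  34.]
238 59 [-107.  -29.]
238 60 [-71.  -3.]
238 58 [-30.  25.]
238 48 [-70. -39.]
238 65 [-34. -31.]
238 65 [ 5. -5.]
225 53 [-31.  29.]
225 56 [-71.  37.]
225 53 [ 3. -1.]
225 56 [-110.   29.]
225 59 [-73.   0.]
225 58 [-36. -28.]
225 42 [-72. -34.]
225 61 [-109.  -26.]
238 43 [-31.  29.]
238 42 [-71.  37.]
238 46 [ 3. -2.]
238 44 [-109.   29.]
238 46 [-73.   1.]
238 45 [-35. -28.]
238 48 [-109.  -26.]
238 31 [-72. -35.]
```

Estimates:
- Mat: centre (.409,.319), yaw −.278.
- Scoop: yaw ≈ −.57, grip point (.468,.305).
- Pan: (.566,−.029), yaw .10.
- Bowl: (.474,−.308).

I grip with tool x towards the nose, because joint 6 then stays mid-range.

```bash
cat >> h.py <<'E'
from scipy.spatial.transform import Rotation as Ro
PAN=np.array([.566,-.029]);PY=.10;BOWL=np.array([.474,-.308]);MAT=np.array([.409,.319]);MY=-.278
def Rscoop(yaw,nose_up=0): # nose_up deg: +: nose rises
    return Ro.from_euler('z',yaw)*Ro.from_euler('y',np.radians(nose_up))
FLIP=Ro.from_matrix(np.diag([-1,1,-1.]))
GRIP=np.array([.075,0,.088]);OFF=np.zeros(3)
def tool_of_scoop(p,R,grip=GRIP): # p scoop origin world
    Rt=R*FLIP; return p+R.apply(grip)+Rt.apply([0,0,.019]),Rt
def step(pos,Rt,cur):
    p,R=cur;return np.round(R.inv().apply(pos-p),3).tolist(),np.round((R.inv()*Rt).as_rotvec(degrees=True),1).tolist()
def cur(s):return np.array(s['tool_pos']),Ro.from_euler('xyz',s['tool_rot'])
E
python3 - <<'E'
from cell import *;from h import *
c=cur(observe())
R=Rscoop(-.571)*FLIP
m=Ro.from_euler('xyz',[np.pi,0,1.5]); print(step(np.array([.45,-.1,.25]),m,c))
print(step(np.array([.468,.305,.20]),R,(np.array([.45,-.1,.25]),m)))
E
```

```text
([0.382, -0.267, -0.023], [-0.1, -0.1, -64.5])
([0.405, -0.011, 0.05], [0.0, 0.0, -61.3])
```

arm_command --fingers '[-1,-1,-1,-1,-1,-1,-1,-1]' --travel '[[0.034,-0.024,-0.003],[0.068,-0.048,-0.006],[0.102,-0.072,-0.009],[0.136,-0.096,-0.012],[0.17,-0.12,-0.015],[0.204,-0.144,-0.018],[0.238,-0.168,-0.02],[0.272,-0.192,-0.022]]' --dr '[[0,0,-7],[0,0,-14],[0,0,-21],[0,0,-28],[0,0,-35],[0,0,-42],[0,0,-49],[0,0,-56]]'

```text
time: 0.77
tool_pos: [0.3751, -0.209, 0.2488]
tool_rot: [-3.142, 0.0, 1.357]
contact_force: [1.9, -0.8, -0.3]
opening: 0.0917
grip_force: 0.0
```

```bash
python3 - <<'E'
from cell import *;from h import *
s=observe();c=cur(s);print(c[0],s['tool_rot'],s['qpos'])
R=Rscoop(-.571)*FLIP
print(step(np.array([.468,.305,.20]),R,c))
E
```

```text
[ 0.37514921 -0.2090331   0.24877097] [-3.14157803e+00  4.32089917e-05  1.35687546e+00] [-6.87171986e-01  1.46327889e-01  1.72514419e+00 -4.72463710e-05
  1.27011390e+00 -4.73237125e-01]
([0.522, -0.018, 0.049], [-0.0, 0.0, -69.5])
```

arm_command --fingers '[-1,-1,-1,-1,-1,-1,-1,-1]' --travel '[[0.038,-0.001,0],[0.076,-0.002,0],[0.114,-0.003,0.005],[0.152,-0.004,0.01],[0.19,-0.006,0.015],[0.228,-0.008,0.02],[0.266,-0.01,0.025],[0.304,-0.011,0.03]]' --dr '[[0,0,-6],[0,0,-12],[0,0,-18],[0,0,-24],[0,0,-30],[0,0,-36],[0,0,-42],[0,0,-48]]'

```text
time: 1.43
tool_pos: [0.4297, 0.0901, 0.2183]
tool_rot: [-3.141, -0.0, 2.194]
contact_force: [1.6, -0.5, 0.4]
opening: 0.0919
grip_force: 0.0
```

```bash
python3 - <<'E'
from cell import *;from h import *
s=observe();c=cur(s);print(c[0],s['tool_rot'],s['qpos'])
R=Rscoop(-.571)*FLIP
print(step(np.array([.468,.305,.20]),R,c))
E
```

```text
[0.42971423 0.09010298 0.21832364] [-3.14127009e+00 -4.28812395e-05  2.19428119e+00] [ 3.18941636e-02  1.92492356e-01  1.75640140e+00 -1.55240618e-04
  1.19299055e+00 -5.91533423e-01]
([0.152, 0.157, 0.018], [-0.0, -0.0, -21.6])
```

arm_command --fingers '[-1,-1,-1,-1,-1,-1,-1,-1]' --travel '[[0.023,0.025,0.003],[0.046,0.05,0.006],[0.069,0.075,0.009],[0.092,0.1,0.012],[0.115,0.125,0.015],[0.135,0.148,0.018],[0.135,0.148,0.018],[0.135,0.148,0.018]]' --dr '[[0,0,-4],[0,0,-8],[0,0,-12],[0,0,-16],[0,0,-18],[0,0,-19],[0,0,-19],[0,0,-19]]'

```text
time: 2.1
tool_pos: [0.472, 0.285, 0.1996]
tool_rot: [-3.14, -0.001, 2.523]
contact_force: [-0.1, -1.2, 0.3]
opening: 0.0918
grip_force: 0.0
```

```bash
python3 - <<'E'
from cell import *;from h import *
s=observe();c=cur(s);print(c[0],s['tool_rot'])
R=Rscoop(-.571)*FLIP
print(step(np.array([.468,.305,.073]),R,c))
w=read_camera('wrist');W=cloud(w);z=W[...,2]
V=w['color'].max(2)
q=(z>.094)&(z<.112)&(V<60)&(abs(W[...,0]-.48)<.12)&(abs(W[...,1]-.3)<.12)
print(q.sum(),rect(W[q]),np.median(z[q]))
big=w['color'];cv2.imwrite('pics/w1.png',big)
E
```

```text
[0.47197919 0.28498729 0.19955678] [-3.13976346e+00 -8.11636928e-04  2.52306654e+00]
([0.015, 0.014, 0.127], [-0.1, -0.0, -2.7])
282 [array([481.2, 300.7]), array([18.9, 89.1]), np.float64(57.9)] 0.09946506603634718
```

View pics/w1.png

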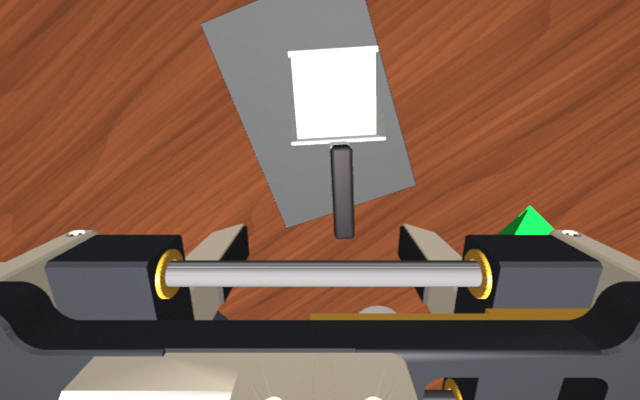

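The wrist view shows the handle bar at (343,190) between the open fingers and the tray at (335,95). The refined handle centre is (.482,.299) with yaw −.56.

```bash
python3 - <<'E'
from cell import *;from h import *
s=observe();c=cur(s);print(c[0])
print(step(np.array([.466,.3085,.073]),Rscoop(-.56)*FLIP,c))
E
```

```text
[0.47197886 0.28393066 0.19992147]
([0.019, 0.017, 0.127], [-0.1, -0.0, -3.4])
```

arm_command --fingers '[-1,-1,-1,-1,-1,-1,-1,-1]' --travel '[[0.019,0.017,0.02],[0.019,0.017,0.045],[0.019,0.017,0.07],[0.019,0.017,0.095],[0.019,0.017,0.115],[0.019,0.017,0.127],[0.019,0.017,0.127],[0.019,0.017,0.127]]' --dr '[[0,0,-3.4],[0,0,-3.4],[0,0,-3.4],[0,0,-3.4],[0,0,-3.4],[0,0,-3.4],[0,0,-3.4],[0,0,-3.4]]'

```text
time: 2.82
tool_pos: [0.4669, 0.3076, 0.0737]
tool_rot: [-3.14, -0.0, 2.578]
contact_force: [0.1, -0.1, -0.1]
opening: 0.0918
grip_force: 0.0
```

arm_command --fingers '[0.2,0.4,0.6,0.8,1,1,1,1]' --travel '[[0,0,0],[0,0,0],[0,0,0],[0,0,0],[0,0,0],[0,0,0],[0,0,0],[0,0,0]]' --dr '[[0,0,0],[0,0,0],[0,0,0],[0,0,0],[0,0,0],[0,0,0],[0,0,0],[0,0,0]]' --squeeze 60

```text
time: 3.48
tool_pos: [0.4669, 0.3088, 0.0737]
tool_rot: [-3.142, 0.0, 2.58]
contact_force: [-0.0, 0.0, 0.2]
opening: 0.0433
grip_force: 0.0
```

```bash
python3 - <<'E'
from cell import *;from h import *
s=observe();c=cur(s);print(s['time'],c[0],s['tool_rot'],s['opening'],s['grip_force'],s['contact_force'],s['torque'])
w=read_camera('wrist');pickle.dump(w,open('w.pkl','wb'));W=cloud(w);z=W[...,2]
# bowl/mat check not needed; white tray pixels
E
```

```text
3.4833 [0.46693926 0.30879179 0.07368484] [-3.14152158e+00  7.93478035e-05  2.57995448e+00] 0.04326599050275326 0.0 [-0.04962187  0.03202403  0.21879686] [ 0.04592727 -0.17859425 -0.02306557]
```

arm_command --fingers '[1,1,1,1,1,1,1,1]' --travel '[[0,0,0],[0,0,0],[0,0,0],[0,0,0],[0,0,0],[0,0,0],[0,0,0],[0,0,0]]' --dr '[[0,0,0],[0,0,0],[0,0,0],[0,0,0],[0,0,0],[0,0,0],[0,0,0],[0,0,0]]' --squeeze 60

```text
time: 4.2
tool_pos: [0.467, 0.3088, 0.0736]
tool_rot: [-3.142, 0.0, 2.58]
contact_force: [0.5, -0.6, -0.0]
opening: 0.0193
grip_force: 60.0
```

```bash
python3 - <<'E'
from cell import *;from h import *
s=observe();c=cur(s);print(s['time'],c[0],s['tool_rot'],s['opening'],s['grip_force'],s['contact_force'])
w=read_camera('wrist');cv2.imwrite('pics/w2.png',w['color'])
W=cloud(w);m=w['color'].min(2)>150
q=m&(W[...,2]>.0)&(W[...,2]<.06);p=W[q];Rt=c[1];d=Rt.inv().apply(p-c[0])*1000
print(q.sum(),np.percentile(d,[1,50,99],axis=0).round(1))
# tray edges at mid rows: lateral extents by x bin (tool x=nose dir)
for x in range(30,130,20):
    k=abs(d[:,0]-x)<5;print(x,k.sum(),d[k][:,1].min().round(1),d[k][:,1].max().round(1),np.median(d[k][:,2]).round(1)) if k.any() else 0
E
```

```text
4.2 [0.46697036 0.30876663 0.07364482] [-3.14154448e+00  7.35880266e-05  2.57985872e+00] 0.019250138698490564 59.98467564582825 [ 0.45189538 -0.58440377 -0.02952541]
17675 [[ 27.  -46.8  25.1]
 [ 79.9   0.   67.6]
 [125.1  47.6  69.7]]
30 1645 -50.3 51.1 66.7
50 1559 -47.2 48.2 67.4
70 1743 -47.1 48.1 67.4
90 1790 -47.0 48.3 67.4
110 1935 -47.1 48.5 67.8
```

The grasp is sound: the nose is 125 mm ahead of the grip, the tray edges are at ±48, and the floor is at the expected depth. Next, lift and carry to the +x end of the pan.

```bash
cat >> h.py <<'E'
def sc_in_pan(x,y,z): 
    c,s=np.cos(PY),np.sin(PY);return np.array([PAN[0]+c*x-s*y,PAN[1]+s*x+c*y,z])
def rows(poses,c): # poses: list of (p,yaw,noseup)
    T=[step(*tool_of_scoop(np.array(p),Rscoop(y,n)),c) for p,y,n in poses]
    print('travel',[t[0] for t in T]);print('dr',[t[1] for t in T])
def scoop_now(s):
    p,Rt=cur(s);R=Rt*FLIP;return p-Rt.apply([0,0,.019])-R.apply(GRIP),R.as_euler('zyx').round(3)
def lerp(A,B,n):
    return [(np.array(A[0])+(np.array(B[0])-np.array(A[0]))*k/n,A[1]+(B[1]-A[1])*k/n,A[2]+(B[2]-A[2])*k/n) for k in range(1,n+1)]
E
python3 - <<'E'
from cell import *;from h import *
s=observe();c=cur(s);p,e=scoop_now(s);print(p,e)
A=(p,e[0],0);B=(p+[0,0,.10],e[0],0);C=(sc_in_pan(-.02,.03,.11),.0,0);D=(sc_in_pan(.074,0,.08),PY,0)
rows(lerp(A,B,4)+lerp(B,C,12)[:4],c)
print()
c2=(tool_of_scoop(*(lambda q:(q[0],Rscoop(q[1],q[2])))(lerp(B,C,12)[3])))
rows(lerp(B,C,12)[4:],c2)
print(); rows(lerp(C,D,5),tool_of_scoop(C[0],Rscoop(C[1],0)))
E
```

```text
[0.40348366 0.34869765 0.00462799] [-0.562 -0.    -0.   ]
travel [[-0.0, -0.0, -0.025], [-0.0, -0.0, -0.05], [-0.0, -0.0, -0.075], [-0.0, -0.0, -0.1], [-0.025, -0.015, -0.1], [-0.05, -0.03, -0.101], [-0.075, -0.045, -0.101], [-0.1, -0.06, -0.102]]
dr [[-0.0, 0.0, 0.0], [-0.0, 0.0, 0.0], [-0.0, 0.0, 0.0], [-0.0, 0.0, 0.0], [-0.0, 0.0, -2.7], [-0.0, 0.0, -5.3], [-0.0, 0.0, -8.0], [-0.0, 0.0, -10.7]]

travel [[-0.021, -0.019, -0.0], [-0.043, -0.039, -0.001], [-0.064, -0.058, -0.001], [-0.085, -0.078, -0.002], [-0.105, -0.097, -0.002], [-0.126, -0.116, -0.003], [-0.146, -0.136, -0.003], [-0.167, -0.156, -0.004]]
dr [[0.0, 0.0, -2.7], [0.0, 0.0, -5.4], [0.0, 0.0, -8.1], [0.0, 0.0, -10.7], [0.0, 0.0, -13.4], [0.0, 0.0, -16.1], [0.0, 0.0, -18.8], [0.0, 0.0, -21.5]]

travel [[-0.019, -0.003, 0.006], [-0.039, -0.005, 0.012], [-0.058, -0.008, 0.018], [-0.077, -0.01, 0.024], [-0.096, -0.013, 0.03]]
dr [[0.0, 0.0, -1.1], [0.0, 0.0, -2.3], [0.0, 0.0, -3.4], [0.0, 0.0, -4.6], [0.0, 0.0, -5.7]]
```

arm_command --fingers '[1,1,1,1,1,1,1,1]' --travel '[[0,0,-0.025],[0,0,-0.05],[0,0,-0.075],[0,0,-0.1],[-0.025,-0.015,-0.1],[-0.05,-0.03,-0.1],[-0.075,-0.045,-0.1],[-0.1,-0.06,-0.1]]' --dr '[[0,0,0],[0,0,0],[0,0,0],[0,0,0],[0,0,-2.7],[0,0,-5.3],[0,0,-8],[0,0,-10.7]]'

```text
time: 4.92
tool_pos: [0.5197, 0.2037, 0.1737]
tool_rot: [-3.141, -0.0, 2.77]
contact_force: [0.4, -0.1, -1.7]
opening: 0.0198
grip_force: 60.0
```

arm_command --fingers '[1,1,1,1,1,1,1,1]' --travel '[[-0.021,-0.019,0],[-0.043,-0.039,0],[-0.064,-0.058,0],[-0.085,-0.078,0],[-0.105,-0.097,0],[-0.126,-0.116,0],[-0.146,-0.136,0],[-0.167,-0.156,0]]' --dr '[[0,0,-2.7],[0,0,-5.4],[0,0,-8.1],[0,0,-10.7],[0,0,-13.4],[0,0,-16.1],[0,0,-18.8],[0,0,-21.5]]'

```text
time: 5.58
tool_pos: [0.618, -0.0028, 0.1733]
tool_rot: [3.141, -0.001, -3.139]
contact_force: [0.5, 0.5, -2.3]
opening: 0.0195
grip_force: 60.0
```

arm_command --fingers '[1,1,1,1,1,1,1]' --travel '[[-0.019,-0.003,0.006],[-0.039,-0.005,0.012],[-0.058,-0.008,0.018],[-0.077,-0.01,0.024],[-0.096,-0.013,0.03],[-0.096,-0.013,0.03],[-0.096,-0.013,0.03]]' --dr '[[0,0,-1.1],[0,0,-2.3],[0,0,-3.4],[0,0,-4.6],[0,0,-5.7],[0,0,-5.7],[0,0,-5.7]]'

```text
time: 6.17
tool_pos: [0.7135, -0.0147, 0.1419]
tool_rot: [3.141, -0.003, -3.042]
contact_force: [-0.9, 0.5, -1.2]
opening: 0.0194
grip_force: 60.0
```

```bash
python3 - <<'E'
from cell import *;from h import *
s=observe();c=cur(s);p,e=scoop_now(s);print(s['time'],p,e,s['grip_force'],s['opening'],s['contact_force'])
D=(sc_in_pan(.074,0,.058),PY,0);E=(sc_in_pan(.074,0,.0055),PY,0)
rows([D]+lerp(D,E,5),c)
w=read_camera('wrist');a=read_camera('scene');pickle.dump((w,a),open('p1.pkl','wb'))
W=cloud(w);m=w['color'].min(2)>150;q=m&(W[...,2]>.06)&(W[...,2]<.14);d=c[1].inv().apply(W[q]-c[0])*1000
print(q.sum(),np.percentile(d,[1,50,99],axis=0).round(1))
cv2.imwrite('pics/p1.png',np.vstack([w['color'][:300],cv2.resize(a['color'][190:310,200:456],None,fx=2.5,fy=2.5)]))
E
```

```text
6.1667 [ 0.63872711 -0.02209119  0.07310485] [0.099 0.003 0.   ] 59.98435020446777 0.019412784634654547 [-0.87268878  0.5351524  -1.17072041]
travel [[-0.001, 0.0, 0.015], [-0.001, 0.0, 0.025], [-0.001, 0.0, 0.036], [-0.001, 0.0, 0.046], [-0.001, 0.0, 0.057], [-0.001, 0.0, 0.067]]
dr [[0.0, -0.2, -0.0], [0.0, -0.2, -0.0], [0.0, -0.2, -0.0], [0.0, -0.2, -0.0], [0.0, -0.2, -0.0], [0.0, -0.2, -0.0]]
21974 [[ -16.6 -233.4   17.9]
 [  66.4    4.9   67.5]
 [ 124.5  220.5   69.9]]
```

View pics/p1.png

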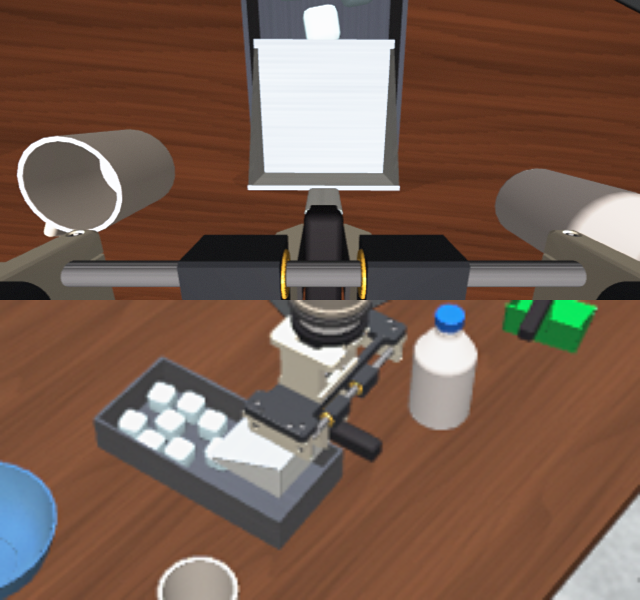

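The wrist view shows the tray above the pan's empty end, between the pan walls (columns 245 and 405), with the front cube at (322,20). I check the lateral clearance from this view.

```bash
python3 - <<'E'
from h import *;from cell import *
w,a=pickle.load(open('p1.pkl','rb'));W=cloud(w);z=W[...,2]
c,s=np.cos(PY),np.sin(PY);X=W[...,0]-PAN[0];Y=W[...,1]-PAN[1];px=(c*X+s*Y)*1000;py=(-s*X+c*Y)*1000
q=(abs(z-.05)<.004)&(abs(px)<140)&(abs(py)<80)
for x in(0,20,40,60,80):
  k=q&(abs(px-x)<8);a1=py[k&(py>0)];b=py[k&(py<0)];print(x,[np.percentile(t,[2,50,98]).round(1) if t.size else None for t in(a1,b)])
k=q&(px>110)&(abs(py)<40);print('end',k.sum(),np.percentile(px[k],[2,98]) if k.any() else 0)
k=(abs(z-.034)<.006)&(w['color'].min(2)>180)&(abs(px)<60)&(abs(py)<40);print('cube',k.sum(),np.percentile(px[k],[2,98]),np.percentile(py[k],[2,98]))
k=(abs(z-.004)<.006)&(abs(px)<120)&(abs(py)<50);print('floor z',k.sum(),np.median(z[k]))
E
```

```text
0 [array([61.2, 62.9, 65.2]), array([-62.6, -60.3, -58.4])]
20 [array([61.2, 63. , 65.3]), array([-62.5, -60.2, -58.3])]
40 [array([61.4, 63.1, 65.4]), array([-62.5, -60. , -58.3])]
60 [array([61.5, 63.5, 65.7]), array([-62.2, -60.6, -58.7])]
80 [array([62.8, 64.3, 65.9]), array([-62.1, -61.3, -60.7])]
end 0 0
cube 1066 [-10.95765517  12.84873867] [-14.62140395  12.04538963]
floor z 2951 0.003225316045386365
```

```bash
sed -i 's/PAN=np.array(\[.566,-.029\])/PAN=np.array([.566,-.0278])/' h.py; python3 - <<'E'
from h import *;from cell import *
s=observe();c=cur(s);p,e=scoop_now(s);print(p,e)
D=(sc_in_pan(.073,0,.06),PY,0);E=(sc_in_pan(.073,0,.006),PY,0)
rows([D]+lerp(D,E,5),c)
E
```

```text
[ 0.63848126 -0.02180765  0.07456142] [0.1   0.001 0.   ]
travel [[-0.0, 0.001, 0.014], [-0.0, 0.001, 0.025], [-0.0, 0.001, 0.036], [-0.0, 0.001, 0.047], [-0.0, 0.001, 0.058], [-0.0, 0.001, 0.068]]
dr [[0.0, -0.1, -0.0], [0.0, -0.1, -0.0], [0.0, -0.1, -0.0], [0.0, -0.1, -0.0], [0.0, -0.1, -0.0], [0.0, -0.1, -0.0]]
```

arm_command --fingers '[1,1,1,1,1,1,1,1]' --travel '[[0,0.001,0.014],[0,0.001,0.025],[0,0.001,0.036],[0,0.001,0.047],[0,0.001,0.058],[0,0.001,0.067],[0,0.001,0.067],[0,0.001,0.067]]' --dr '[[0,0,0],[0,0,0],[0,0,0],[0,0,0],[0,0,0],[0,0,0],[0,0,0],[0,0,0]]'

```text
time: 6.93
tool_pos: [0.7196, -0.0132, 0.0839]
tool_rot: [-3.139, 0.018, -3.042]
contact_force: [5.4, 2.5, 21.9]
opening: 0.0198
grip_force: 60.0
```

```bash
python3 - <<'E'
from h import *;from cell import *
s=observe();c=cur(s);p,e=scoop_now(s);print(s['time'],p,e,s['contact_force'],s['torque'])
E
```

```text
6.9333 [ 0.64624412 -0.02072167  0.01361038] [ 0.1   -0.018 -0.001] [ 5.40894704  2.54898108 21.91916739] [ 0.62355057 -1.07563465 -0.07849513]
```

The scoop stopped 8 mm high with 22 N up under the rear. The upright behind the rear wall is probably resting on the pan's end wall. I will raise it and enter nose-down, then level once the upright clears the wall.

```bash
cat >> h.py <<'E'
def nosepose(x,z,n,y=0): # nose at pan (x,y), height z
    R=Rscoop(PY,n);return (sc_in_pan(x,y,z)-R.apply([-.05,0,0]),PY,n)
E
python3 - <<'E'
from h import *;from cell import *
s=observe();c=cur(s)
# commanded pose: 
cc=(np.array([.7135,-.0137,.075]),Rscoop(.1,0)*FLIP)
rows([nosepose(.024,.03,0),nosepose(.026,.045,0),nosepose(.026,.045,-6),nosepose(.026,.045,-12),nosepose(.026,.04,-14),nosepose(.026,.04,-14),nosepose(.026,.04,-14)],cc)
E
```

```text
travel [[-0.001, 0.001, -0.024], [-0.003, 0.001, -0.039], [0.005, 0.001, -0.052], [0.014, 0.001, -0.063], [0.018, 0.001, -0.062], [0.018, 0.001, -0.062], [0.018, 0.001, -0.062]]
dr [[0.0, 0.0, 0.0], [0.0, 0.0, 0.0], [0.0, -6.0, -0.0], [0.0, -12.0, 0.0], [0.0, -14.0, 0.0], [0.0, -14.0, 0.0], [0.0, -14.0, 0.0]]
```

arm_command --fingers '[1,1,1,1,1,1,1]' --travel '[[0,0.001,-0.024],[-0.003,0.001,-0.039],[0.005,0.001,-0.052],[0.014,0.001,-0.063],[0.018,0.001,-0.062],[0.018,0.001,-0.062],[0.018,0.001,-0.062]]' --dr '[[0,0,0],[0,0,0],[0,-6,0],[0,-12,0],[0,-14,0],[0,-14,0],[0,-14,0]]'

```text
time: 7.52
tool_pos: [0.6954, -0.0145, 0.1387]
tool_rot: [-3.142, 0.243, -3.042]
contact_force: [0.6, -0.5, -0.8]
opening: 0.0196
grip_force: 60.0
```

```bash
python3 - <<'E'
from h import *;from cell import *
s=observe();c=cur(s);p,e=scoop_now(s);print(s['time'],p,e,s['contact_force'],s['torque'])
w=read_camera('wrist');W=cloud(w);z=W[...,2];m=w['color'].min(2)>140
d=c[1].inv().apply(np.nan_to_num(W.reshape(-1,3))-c[0]).reshape(W.shape)*1000
q=m&(abs(d[...,1])<40)&(d[...,0]>35)&(d[...,0]<140)&(abs(d[...,2]-68)<12)
D=d[q]
for x in range(40,140,10):
  k=abs(D[:,0]-x)<4
  if k.any():print(x,k.sum(),np.median(D[k,2]).round(1))
X=W[...,0]-PAN[0];Y=W[...,1]-PAN[1];c_,s_=np.cos(PY),np.sin(PY);px=(c_*X+s_*Y)*1000;py=(-s_*X+c_*Y)*1000
k=m&(abs(z-.034)<.005)&(abs(px)<40)&(abs(py)<40);print('cube',k.sum(),np.percentile(px[k],[2,98]) if k.any() else 0)
rows([nosepose(.026,.025,-14),nosepose(.026,.012,-14),nosepose(.026,.005,-14),nosepose(.021,.005,-14),nosepose(.015,.005,-14),nosepose(.009,.005,-13),nosepose(.003,.005,-12),nosepose(-.003,.005,-10)],c)
E
```

```text
7.5167 [ 0.63944193 -0.02008733  0.05371878] [ 0.102 -0.242  0.025] [ 0.60862044 -0.4589091  -0.79876321] [0.07150027 0.04556204 0.0479214 ]
40 743 60.9
50 1101 59.9
60 1103 58.7
70 1173 57.6
80 912 56.7
90 196 56.3
100 12 56.3
cube 656 [ 0.85066789 10.37847683]
travel [[0.003, -0.0, 0.016], [0.007, -0.0, 0.029], [0.008, -0.0, 0.036], [0.013, -0.0, 0.034], [0.019, -0.0, 0.033], [0.024, -0.0, 0.034], [0.028, -0.0, 0.034], [0.032, -0.0, 0.038]]
dr [[-0.0, -0.1, -0.0], [-0.0, -0.1, -0.0], [-0.0, -0.1, -0.0], [-0.0, -0.1, -0.0], [-0.0, -0.1, -0.0], [-0.0, 0.9, -0.0], [-0.0, 1.9, -0.0], [-0.0, 3.9, -0.0]]
```

The tray rotated about 6° nose-up in the grip. I measure it properly and update the tool-to-scoop transform.

```bash
cat >> h.py <<'E'
def fit_tray(w,c):
    W=cloud(w);m=w['color'].min(2)>120
    d=c[1].inv().apply(np.nan_to_num(W.reshape(-1,3))-c[0]).reshape(W.shape)*1000
    q=m&(abs(d[...,1])<35)&(d[...,0]>38)&(d[...,0]<150)&(abs(d[...,2]-60)<16);D=d[q]
    k=D[:,0]<85;f=np.polyfit(D[k,0],D[k,2],1)
    k=abs(D[:,2]-np.polyval(f,D[:,0]))<2.5;D=D[k];f=np.polyfit(D[:,0],D[:,2],1)
    g=np.polyfit(D[:,1],D[:,2]-np.polyval(f,D[:,0]),1)
    h=np.histogram(D[:,0],np.arange(38,152,4));print('nose hist',h[0])
    print('floor z=%.1f%+.4f x, cross %.4f, max x %.1f'%(f[1],f[0],g[0],np.percentile(D[:,0],99.7)),'phi deg',-np.degrees(np.arctan(f[0])))
E
python3 - <<'E'
from h import *;from cell import *
s=observe();c=cur(s);w=read_camera('wrist');pickle.dump(w,open('w3.pkl','wb'));fit_tray(w,c)
a=read_camera('scene');cv2.imwrite('pics/p2.png',np.vstack([w['color'][:300],cv2.resize(a['color'][190:310,200:456],None,fx=2.5,fy=2.5)]))
E
```

```text
nose hist [450 469 505 469 464 556 475 567 478 573 581 586 590 597 600 645 669 643
 697 711 690 719 723 746 208   0   0   0]
floor z=65.0-0.1074 x, cross -0.0059, max x 134.9 phi deg 6.132261117107589
```

View pics/p2.png

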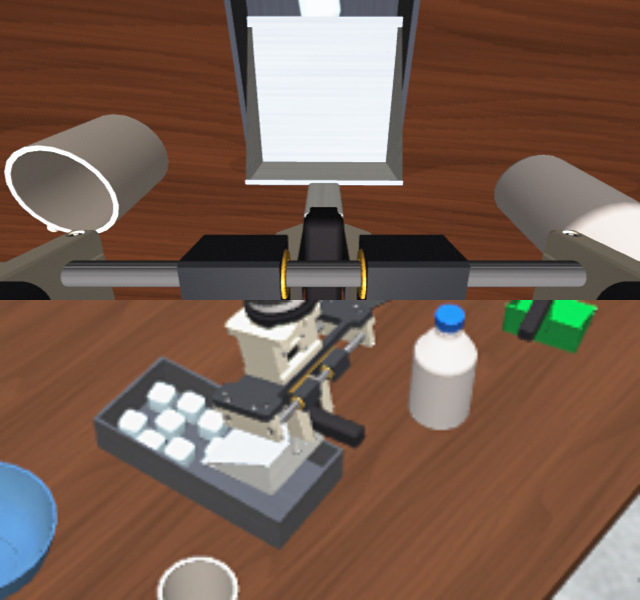

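The wrist picture shows the tray back from the front cube, whose edge is at (320,5). Working back from the pose at contact, the nose had landed on that cube's shoulder and the upright was not the cause. The scoop is still firmly held. In the tool frame the nose is at (135,0,52) mm, tilted 6.1° nose-up. I re-enter further back and nose-down.

```bash
cat >> h.py <<'E'
PHI=6.1;NOSE=np.array([.135,0,.052])
def tool_of_nose(pw,yaw,n):
    Rt=Rscoop(yaw,n-PHI)*FLIP;return pw-Rt.apply(NOSE),Rt
def nrows(L,c): # L: (nose world, yaw, n)
    T=[step(*tool_of_nose(np.array(p),y,n),c) for p,y,n in L]
    print('travel',[t[0] for t in T]);print('dr',[t[1] for t in T])
def NP(x,z,n,y=0):return (sc_in_pan(x,y,z),PY,n)
def nose_now(s):
    p,R=cur(s);q=p+R.apply(NOSE);X=q[:2]-PAN;c,s_=np.cos(PY),np.sin(PY)
    e=(R*FLIP).as_euler('zyx');print('nose pan mm',np.round([1e3*(c*X[0]+s_*X[1]),1e3*(-s_*X[0]+c*X[1]),1e3*q[2]],1),'yaw',e[0].round(3),'tilt',np.degrees(e[1]).round(1)+PHI,'F',np.round(s['contact_force'],1),'M',np.round(s['torque'],2),'t',s['time'])
E
python3 - <<'E'
from h import *;from cell import *
s=observe();nose_now(s);c=cur(s)
nrows([NP(.027,.06,-8),NP(.028,.055,-14),NP(.029,.05,-20),NP(.029,.04,-20),NP(.029,.028,-20),NP(.029,.016,-20),NP(.029,.010,-20),NP(.029,.010,-20)],c)
E
```

```text
nose pan mm [13.   0.3 55.3] yaw 0.103 tilt -7.800000000000001 F [-0.   0.6 -2.7] M [ 0.07 -0.01  0.04] t 7.6667
travel [[-0.015, -0.0, -0.001], [-0.008, -0.0, -0.01], [-0.0, -0.0, -0.018], [0.002, -0.0, -0.008], [0.005, -0.0, 0.003], [0.008, -0.0, 0.015], [0.009, -0.0, 0.021], [0.009, -0.0, 0.021]]
dr [[-0.0, -0.1, -0.0], [-0.0, -6.1, 0.0], [-0.0, -12.1, 0.0], [-0.0, -12.1, 0.0], [-0.0, -12.1, 0.0], [-0.0, -12.1, 0.0], [-0.0, -12.1, 0.0], [-0.0, -12.1, 0.0]]
```

arm_command --fingers '[1,1,1,1,1,1,1,1]' --travel '[[-0.015,0,-0.001],[-0.008,0,-0.01],[0,0,-0.018],[0.002,0,-0.008],[0.005,0,0.003],[0.008,0,0.015],[0.009,0,0.021],[0.009,0,0.021]]' --dr '[[0,0,0],[0,-6,0],[0,-12,0],[0,-12,0],[0,-12,0],[0,-12,0],[0,-12,0],[0,-12,0]]'

```text
time: 8.33
tool_pos: [0.6919, -0.0144, 0.1138]
tool_rot: [3.14, 0.45, -3.042]
contact_force: [-0.2, -1.0, -1.8]
opening: 0.0195
grip_force: 60.0
```

```bash
python3 - <<'E'
from h import *;from cell import *
s=observe();nose_now(s);c=cur(s)
w=read_camera('wrist');fit_tray(w,c)
nrows([NP(.029,.0065,-20),NP(.024,.0055,-20),NP(.019,.0055,-19),NP(.014,.0055,-17),NP(.008,.0055,-15),NP(.002,.0055,-13),NP(-.004,.0055,-10),NP(-.01,.0055,-7)],c)
E
```

```text
nose pan mm [27.6  0.8  8.3] yaw 0.111 tilt -19.5 F [-0.2 -1.  -1.8] M [0.04 0.24 0.03] t 8.3333
nose hist [400 451 498 507 464 476 554 504 546 577 581 586 592 594 602 609 690 629
 708 688 690 728 735 734 269   0   0   0]
floor z=65.0-0.1087 x, cross -0.0061, max x 135.4 phi deg 6.201619343443823
travel [[-0.0, -0.001, 0.001], [0.005, -0.001, 0.0], [0.008, -0.001, 0.0], [0.011, -0.001, 0.003], [0.015, -0.001, 0.005], [0.019, -0.001, 0.007], [0.023, -0.001, 0.012], [0.027, -0.001, 0.017]]
dr [[0.1, -0.3, -0.0], [0.1, -0.3, -0.0], [0.1, 0.7, -0.0], [0.1, 2.7, -0.0], [0.1, 4.7, -0.0], [0.1, 6.7, -0.0], [0.1, 9.7, -0.0], [0.1, 12.7, -0.0]]
```

arm_command --fingers '[1,1,1,1,1,1,1,1]' --travel '[[0,-0.001,0.001],[0.005,-0.001,0],[0.008,-0.001,0],[0.011,-0.001,0.003],[0.015,-0.001,0.005],[0.019,-0.001,0.007],[0.023,-0.001,0.012],[0.027,-0.001,0.017]]' --dr '[[0,0,0],[0,0,0],[0,1,0],[0,3,0],[0,5,0],[0,7,0],[0,10,0],[0,12.7,0]]'

```text
time: 9.05
tool_pos: [0.6755, -0.0178, 0.0899]
tool_rot: [-3.14, 0.23, -3.042]
contact_force: [0.8, 0.2, -2.5]
opening: 0.0196
grip_force: 60.0
```

```bash
python3 - <<'E'
from h import *;from cell import *
s=observe();nose_now(s);c=cur(s)
w=read_camera('wrist');fit_tray(w,c)
nrows([NP(-.012,.0055,-5),NP(-.018,.0055,-3),NP(-.024,.0055,-1),NP(-.03,.0055,0),NP(-.036,.0055,0),NP(-.042,.0055,0),NP(-.048,.0055,0),NP(-.054,.0055,0)],c)
E
```

```text
nose pan mm [-9.6 -1.   8.4] yaw 0.102 tilt -7.0 F [ 0.8  0.2 -2.5] M [ 0.14 -0.13  0.02] t 9.05
nose hist [452 483 493 466 465 561 472 570 477 579 581 585 588 596 599 656 653 655
 683 712 687 710 743 742 184   0   0   0]
floor z=65.0-0.1073 x, cross -0.0057, max x 134.8 phi deg 6.124000162016087
travel [[0.001, 0.001, 0.007], [0.006, 0.001, 0.011], [0.01, 0.001, 0.014], [0.015, 0.001, 0.015], [0.021, 0.001, 0.014], [0.027, 0.001, 0.013], [0.033, 0.001, 0.011], [0.039, 0.001, 0.01]]
dr [[-0.1, 2.1, -0.0], [-0.1, 4.1, -0.0], [-0.1, 6.1, -0.0], [-0.1, 7.1, -0.0], [-0.1, 7.1, -0.0], [-0.1, 7.1, -0.0], [-0.1, 7.1, -0.0], [-0.1, 7.1, -0.0]]
```

arm_command --fingers '[1,1,1,1,1,1,1,1]' --travel '[[0.001,0.001,0.007],[0.006,0.001,0.012],[0.01,0.001,0.015],[0.015,0.001,0.016],[0.021,0.001,0.015],[0.027,0.001,0.014],[0.033,0.001,0.013],[0.039,0.001,0.012]]' --dr '[[0,2,0],[0,4,0],[0,6,0],[0,7,0],[0,7,0],[0,7,0],[0,7,0],[0,7,0]]'

```text
time: 9.77
tool_pos: [0.6431, -0.0204, 0.0716]
tool_rot: [-3.139, 0.119, -3.042]
contact_force: [6.5, 1.8, 8.7]
opening: 0.0195
grip_force: 60.0
```

```bash
python3 - <<'E'
from h import *;from cell import *
s=observe();nose_now(s);c=cur(s)
w=read_camera('wrist');fit_tray(w,c);cv2.imwrite('pics/p3.png',w['color'])
W=cloud(w);k=(abs(W[...,2]-.003)<.006)&(w['color'].max(2)<150);print('floor',k.sum())
nrows([NP(-.060,.005,0),NP(-.066,.005,0),NP(-.072,.005,0),NP(-.078,.005,0),NP(-.084,.005,0),NP(-.09,.005,0),NP(-.096,.005,0),NP(-.102,.005,0)],c)
E
```

```text
nose pan mm [-50.4  -0.4   3.8] yaw 0.1 tilt -0.7000000000000002 F [6.5 1.8 8.7] M [-0.01 -1.12  0.05] t 9.7667
nose hist [448 494 486 462 465 564 474 570 479 578 584 586 592 596 608 688 618 686
 651 704 707 715 692 325  37   0   0   0]
floor z=65.3-0.1121 x, cross -0.0030, max x 133.8 phi deg 6.398239182270698
floor 114608
travel [[0.009, 0.0, -0.001], [0.015, 0.0, -0.001], [0.021, 0.0, -0.002], [0.027, 0.0, -0.003], [0.033, 0.0, -0.003], [0.039, 0.0, -0.004], [0.045, 0.0, -0.005], [0.05, 0.0, -0.006]]
dr [[-0.1, 0.7, -0.0], [-0.1, 0.7, -0.0], [-0.1, 0.7, -0.0], [-0.1, 0.7, -0.0], [-0.1, 0.7, -0.0], [-0.1, 0.7, -0.0], [-0.1, 0.7, -0.0], [-0.1, 0.7, -0.0]]
```

View pics/p3.png

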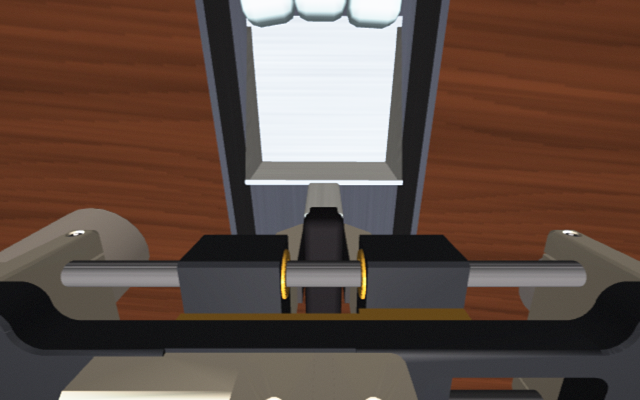

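The three front cubes stand in a row at the nose (270,10), (320,8), (372,10), and the tray lies flat on the pan floor. I keep pushing with the vertical load eased a little.

arm_command --fingers '[1,1,1,1,1,1,1,1]' --travel '[[0.006,0,-0.002],[0.012,0,-0.003],[0.018,0,-0.004],[0.024,0,-0.005],[0.03,0,-0.005],[0.036,0,-0.006],[0.042,0,-0.007],[0.048,0,-0.008]]' --dr '[[0,0.5,0],[0,0.5,0],[0,0.5,0],[0,0.5,0],[0,0.5,0],[0,0.5,0],[0,0.5,0],[0,0.5,0]]'

```text
time: 10.48
tool_pos: [0.5919, -0.0248, 0.0715]
tool_rot: [-3.141, 0.103, -3.042]
contact_force: [0.3, -0.2, -2.3]
opening: 0.0191
grip_force: 60.0
```

```bash
python3 - <<'E'
from h import *;from cell import *
s=observe();nose_now(s);c=cur(s)
w=read_camera('wrist');a=read_camera('scene');cv2.imwrite('pics/p4.png',np.vstack([w['color'][:220],cv2.resize(a['color'][200:300,210:380],(640,376))]))
nrows([NP(-.110,.005,0),NP(-.114,.005,0),NP(-.118,.005,0),NP(-.122,.005,0),NP(-.125,.005,0)],c)
E
```

```text
nose pan mm [-102.9    0.4    5.9] yaw 0.1 tilt 0.1999999999999993 F [ 0.3 -0.2 -2.3] M [ 0.2  -0.13 -0.02] t 10.4833
travel [[0.007, -0.0, -0.0], [0.011, -0.0, -0.001], [0.015, -0.0, -0.001], [0.019, -0.0, -0.002], [0.022, -0.0, -0.002]]
dr [[-0.0, -0.2, -0.0], [-0.0, -0.2, -0.0], [-0.0, -0.2, -0.0], [-0.0, -0.2, -0.0], [-0.0, -0.2, -0.0]]
```

View pics/p4.png

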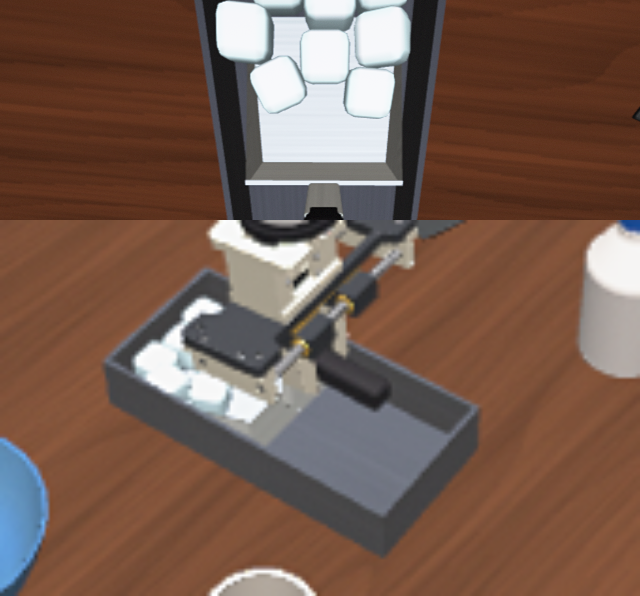

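Five or more cubes are on the tray. Two at the sides, (243,30) and (382,35), may be perched on the sloping walls. I push on gently to the end wall.

arm_command --fingers '[1,1,1,1,1,1]' --travel '[[0.004,0,0],[0.008,0,0],[0.012,0,-0.001],[0.016,0,-0.001],[0.019,0,-0.002],[0.019,0,-0.002]]' --dr '[[0,0,0],[0,0,0],[0,0,0],[0,0,0],[0,0,0],[0,0,0]]'

```text
time: 11.08
tool_pos: [0.5724, -0.0267, 0.0712]
tool_rot: [3.142, 0.101, -3.042]
contact_force: [2.2, 0.5, 6.2]
opening: 0.0198
grip_force: 60.0
```

```bash
python3 - <<'E'
from h import *;from cell import *
s=observe();nose_now(s);c=cur(s)
w=read_camera('wrist');a=read_camera('scene');b=read_camera('side');cv2.imwrite('pics/p5.png',np.vstack([w['color'][:220],np.hstack([cv2.resize(a['color'][205:275,225:315],(400,311)),cv2.resize(b['color'][225:295,300:370],(240,311))])]))
W=cloud(w);m=(w['color'].min(2)>150);X=W[...,0]-PAN[0];Y=W[...,1]-PAN[1];c_,s_=np.cos(PY),np.sin(PY);px=(c_*X+s_*Y)*1000;py=(-s_*X+c_*Y)*1000
k=m&(abs(px)<130)&(abs(py)<60)&(W[...,2]>.03)
g=np.full((13,12),0)
for i in range(13):
  for j in range(12):
    q=k&(px>=-130+10*i)&(px<-120+10*i)&(py>=-60+10*j)&(py<-50+10*j)
    if q.sum()>3:g[i,j]=np.median(W[...,2][q])*1000
print(g)
E
```

```text
nose pan mm [-122.6    0.5    5.9] yaw 0.1 tilt 0.39999999999999947 F [2.2 0.5 6.2] M [ 0.12 -0.81 -0.03] t 11.0833
[[  0   0  34  35  34  35  36  35  34  36  35   0]
 [  0  42  35  36  35  35  36  35  35  36  35  32]
 [ 45  46  44  35  34  34  34  34  34  35  34   0]
 [ 48  48  48  45  35  36  36  33  36  38  38   0]
 [ 48  49  49  32  35  36  36  33  36  39  38   0]
 [  0  47  34  35  34  35  35  32  34  37  37   0]
 [  0  33  36  36  36  33   0  34  36  36  34   0]
 [  0   0  35  35  34   0   0  34  36  36  34   0]
 [  0   0   0  33   0   0   0  34  35  35  33   0]
 [  0 184 184 184 185 186 186 186   0   0   0   0]
 [  0 183 184 184 183  48  48  48  48  48  48  48]
 [177   0   0   0   0   0   0   0   0   0   0   0]
 [  0   0   0   0   0   0   0   0   0   0   0   0]]
```

View pics/p5.png

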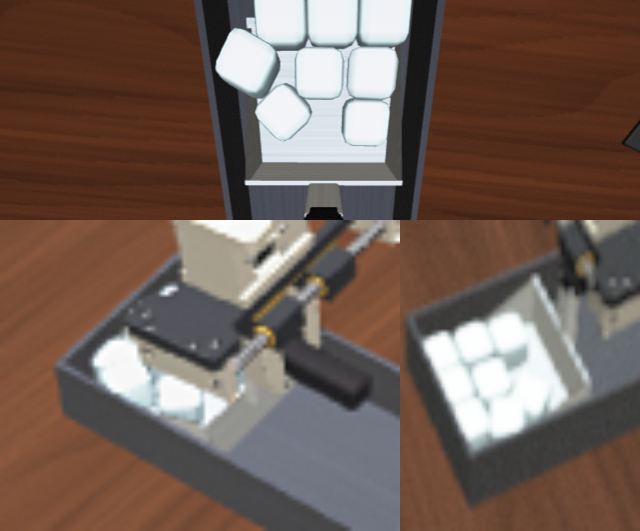

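All eight cubes are on the tray, with one leaning on the −y side wall at (247,62). I tilt the nose up in place so they settle back against the rear wall.

```bash
python3 - <<'E'
from h import *;from cell import *
s=observe();c=cur(s);L=[]
for i,n in enumerate([2,5,8,11,14,17,20,20]):
    r=np.radians(n);L.append(NP(-.0226-.1*np.cos(r)+.0005*i,.007+.1*np.sin(r)+.0005*i,n))
nrows(L,c)
E
```

```text
travel [[-0.002, -0.001, -0.001], [-0.006, -0.001, 0.001], [-0.009, -0.001, 0.003], [-0.013, -0.001, 0.005], [-0.016, -0.001, 0.007], [-0.019, -0.001, 0.009], [-0.022, -0.001, 0.011], [-0.023, -0.001, 0.011]]
dr [[0.0, 1.7, -0.0], [0.0, 4.7, -0.0], [0.0, 7.7, -0.0], [0.0, 10.7, -0.0], [0.0, 13.7, -0.0], [0.0, 16.7, -0.0], [0.0, 19.7, -0.0], [0.0, 19.7, -0.0]]
```

arm_command --fingers '[1,1,1,1,1,1,1,1]' --travel '[[-0.002,0,-0.001],[-0.006,0,0.001],[-0.009,0,0.003],[-0.013,0,0.005],[-0.016,0,0.007],[-0.019,0,0.009],[-0.022,0,0.011],[-0.023,0,0.011]]' --dr '[[0,1.7,0],[0,4.7,0],[0,7.7,0],[0,10.7,0],[0,13.7,0],[0,16.7,0],[0,19.7,0],[0,19.7,0]]'

```text
time: 11.9
tool_pos: [0.5957, -0.024, 0.0594]
tool_rot: [3.14, -0.251, -3.041]
contact_force: [-0.4, -0.3, -3.2]
opening: 0.0195
grip_force: 60.0
```

```bash
python3 - <<'E'
from h import *;from cell import *
s=observe();nose_now(s);c=cur(s)
w=read_camera('wrist');a=read_camera('scene');b=read_camera('side');cv2.imwrite('pics/p6.png',np.vstack([w['color'][:220],np.hstack([cv2.resize(a['color'][195:285,225:340],(400,311)),cv2.resize(b['color'][225:295,300:370],(240,311))])]))
L=[]
for i in range(8):
    n=20;r=np.radians(n);L.append(NP(-.02-.1*np.cos(r)+.002*i,.010+.1*np.sin(r)+.011*(i+1),n))
nrows(L,c)
E
```

```text
nose pan mm [-113.8    0.8   42.5] yaw 0.103 tilt 20.4 F [-0.4 -0.3 -3.2] M [ 0.17 -0.77  0.02] t 11.9
travel [[0.004, -0.001, -0.013], [0.005, -0.001, -0.025], [0.005, -0.001, -0.036], [0.006, -0.001, -0.047], [0.007, -0.001, -0.058], [0.008, -0.001, -0.069], [0.009, -0.001, -0.08], [0.009, -0.001, -0.091]]
dr [[0.1, -0.5, 0.0], [0.1, -0.5, 0.0], [0.1, -0.5, 0.0], [0.1, -0.5, 0.0], [0.1, -0.5, 0.0], [0.1, -0.5, 0.0], [0.1, -0.5, 0.0], [0.1, -0.5, 0.0]]
```

View pics/p6.png

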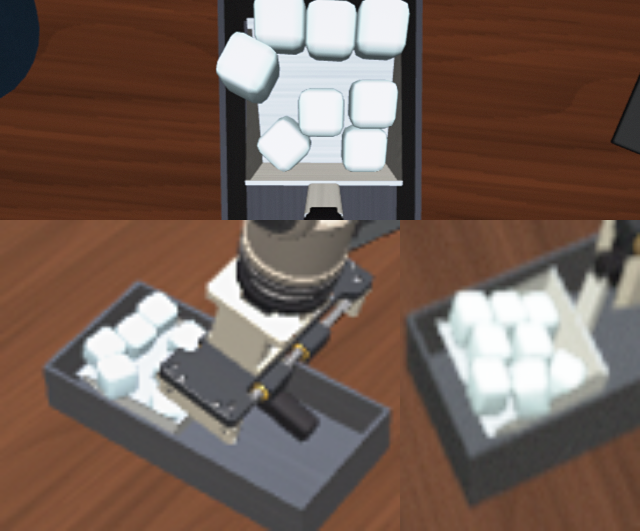

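The front row of three and the leaning cube have not slid back yet. I have passed the picture limit, so from here I use numbers only. I add a little roll to drop the leaning cube inward, then measure cube positions in the scoop frame.

```bash
cat >> h.py <<'E'
PB=Ro.from_euler('y',np.radians(-PHI))
def rtool(yaw,n,roll=0): return Rscoop(yaw,n)*Ro.from_euler('x',-np.radians(roll))*PB*FLIP
def rrows(L,c):
    T=[step(np.array(p)-rtool(y,n,r).apply(NOSE),rtool(y,n,r),c) for p,y,n,r in L]
    print('travel',[t[0] for t in T]);print('dr',[t[1] for t in T])
def grid(w,c,step_=10): # heights above tray in scoop frame (x back from nose, y)
    W=cloud(w);Rs=c[1]*FLIP*PB.inv();nose=c[0]+c[1].apply(NOSE)
    d=Rs.inv().apply(np.nan_to_num(W.reshape(-1,3))-nose).reshape(W.shape)*1000
    m=w['color'].min(2)>150;m&=d[...,2]>-30
    g=np.zeros((13,14),int)
    for i in range(13):
        for j in range(14):
            q=m&(d[...,0]>=-20+10*i)&(d[...,0]<-10+10*i)&(d[...,1]>=-70+10*j)&(d[...,1]<-60+10*j)
            if q.sum()>5:g[i,j]=np.median(d[...,2][q])
    print('rows: x from nose -20..110, cols y -70..70');print(g)
E
python3 - <<'E'
from h import *;from cell import *
s=observe();c=cur(s);nose_now(s)
grid(read_camera('wrist'),c)
L=[]
for i in range(8):
    n=20+min(i,6);r=np.radians(n);L.append((sc_in_pan(-.018-.1*np.cos(r),0,.008+.1*np.sin(r)+min(.004*(i+1),.02)),PY,n,min(2*(i+1),10)))
rrows(L,c)
E
```

```text
nose pan mm [-114.     0.7   43.5] yaw 0.103 tilt 20.1 F [ 0.2 -0.3 -2.6] M [ 0.18 -0.74  0.01] t 12.05
rows: x from nose -20..110, cols y -70..70
[[  0   0   0   0   0   0   0   0   0   0   0   0   0   0]
 [  0   0   0  28  29  28   0   0   0   0   0   0   0   0]
 [  0   0   0  29  29  28   0   0   0   0   0   0   0   0]
 [  0   0  36  29  29  29  28  28  23  29  30  29   0   0]
 [  0  39  41  38  33   1  30  30  29  30  30  30   0   0]
 [  0  41  45  42  36   1  30  30  29  28  29  28   0   0]
 [  0   0  43  42   1   0  26  26   1  29  30  29   0   0]
 [  0   0   0   0   0   0  30  30  28  30  30  30   0   0]
 [  0   0   0   1  26  12  30  30  29  28  29  29   0   0]
 [  0   0  23  30  30  28  29  29  28  30  30  28   0   0]
 [  0   0  28  30  30  29   0   0  27  30  30  29   0   0]
 [  0   0 178 178 178  31  41  42  27  31  31  33  42   0]
 [  0   0  42  42  42  42  64  73  43  42  42  42   0   0]]
travel [[-0.001, 0.002, -0.003], [-0.001, 0.004, -0.007], [-0.001, 0.006, -0.01], [-0.001, 0.009, -0.013], [-0.001, 0.011, -0.015], [-0.002, 0.011, -0.015], [-0.003, 0.011, -0.014], [-0.003, 0.011, -0.014]]
dr [[2.0, -0.2, -0.2], [4.0, 0.8, -0.5], [6.0, 1.8, -0.7], [8.0, 2.8, -1.0], [9.9, 3.8, -1.4], [9.9, 4.8, -1.5], [9.9, 5.8, -1.6], [9.9, 5.8, -1.6]]
```

arm_command --fingers '[1,1,1,1,1,1,1,1]' --travel '[[-0.001,0.002,-0.003],[-0.001,0.004,-0.007],[-0.001,0.006,-0.01],[-0.001,0.009,-0.013],[-0.001,0.011,-0.015],[-0.002,0.011,-0.015],[-0.003,0.011,-0.014],[-0.003,0.011,-0.014]]' --dr '[[2,0,-0.2],[4,0.8,-0.5],[6,1.8,-0.7],[8,2.8,-1],[10,3.8,-1.4],[10,4.8,-1.5],[10,5.8,-1.6],[10,5.8,-1.6]]'

```text
time: 12.77
tool_pos: [0.6018, -0.0127, 0.0751]
tool_rot: [-2.973, -0.347, -3.022]
contact_force: [-0.5, -0.3, -3.8]
opening: 0.0195
grip_force: 60.0
```

```bash
python3 - <<'E'
from h import *;from cell import *
s=observe();c=cur(s);nose_now(s)
grid(read_camera('wrist'),c)
E
```

```text
nose pan mm [-107.1   -0.2   72.7] yaw 0.185 tilt 24.299999999999997 F [-0.5 -0.3 -3.8] M [ 0.43 -0.81  0.02] t 12.7667
rows: x from nose -20..110, cols y -70..70
[[  0   0   0   0   0   0   0   0   0   0   0   0   0   0]
 [  0   0   0   0   0   0   0   0   0   0   0   0   0   0]
 [  0   0   0   0   0   0   0   0   0   0   0   0   0   0]
 [  0   0   0  28  30  30   0   0   0  29  30  29   0   0]
 [  0   0   0  29  30  30   1   0   1  30  31  30   0   0]
 [  0   0   0  26  29  29   1   1   1  28  29  29   0   0]
 [  0   0   1  29  30  29  29  30  29  29  30  29   0   0]
 [  0   0  24  30  30  29  30  30  29  30  31  30   0   0]
 [  0   0   1  28  29  28  28  29  28  28  29  29   0   0]
 [  0   0  27  30  30  28  30  30  27  30  30  28   0   0]
 [  0   0  28  30  30  28  30  30  28  30  30  29   0   0]
 [  0   0 178 178 178  43  47  49  29  31  31  31  42   0]
 [  0   0  42  42  42  42  72  73  42  42  42  42   0   0]]
```

All eight cubes are now nested neatly on the tray against the rear wall. Next, lift and unroll, then carry to the bowl with the nose still up.

```bash
python3 - <<'E'
from h import *;from cell import *
s=observe();c=cur(s);print(s['qpos'])
L=[(sc_in_pan(-.107+.003*i,0,.0727+.017*i),PY,24-.3*i,max(0,10-1.5*i)) for i in range(1,9)]
rrows(L,c)
Y=-.576;u=np.array([np.cos(Y),np.sin(Y)])
A=np.array(L[-1][0]);B=np.r_[BOWL+.03*u,.17];print(A,B)
M=[(A+(B-A)*k/14,PY+(Y-PY)*k/14,21,0) for k in range(1,15)]
ca=lambda m:(np.array(m[0])-rtool(*m[1:]).apply(NOSE),rtool(*m[1:]))
print();rrows(M[:7],ca(L[-1]));print();rrows(M[7:],ca(M[6]))
for m in(L[-1],M[6],M[-1]):print(ca(m)[0])
E
```

```text
[-0.03383736  0.82279285  1.16770265 -0.21969829  1.4710762  -1.69638028]
travel [[0.005, -0.005, -0.022], [0.008, -0.01, -0.039], [0.011, -0.015, -0.057], [0.015, -0.02, -0.074], [0.018, -0.024, -0.091], [0.021, -0.029, -0.108], [0.024, -0.033, -0.125], [0.028, -0.036, -0.143]]
dr [[-1.5, -2.1, 0.5], [-3.0, -2.4, 0.7], [-4.5, -2.7, 0.8], [-6.0, -3.0, 1.0], [-7.5, -3.3, 1.2], [-9.0, -3.6, 1.3], [-10.0, -3.9, 1.4], [-10.0, -4.2, 1.4]]
[ 0.48341465 -0.03608617  0.2087    ] [ 0.49915944 -0.32434021  0.17      ]

travel [[0.001, -0.028, 0.002], [0.002, -0.055, 0.005], [0.002, -0.083, 0.008], [0.004, -0.11, 0.011], [0.005, -0.137, 0.014], [0.007, -0.165, 0.018], [0.01, -0.192, 0.021]]
dr [[-0.7, -0.6, 2.7], [-1.5, -0.6, 5.3], [-2.2, -0.6, 8.0], [-2.9, -0.6, 10.7], [-3.6, -0.6, 13.3], [-4.4, -0.6, 16.0], [-5.1, -0.6, 18.7]]

travel [[-0.006, -0.027, 0.001], [-0.012, -0.053, 0.002], [-0.018, -0.08, 0.004], [-0.023, -0.107, 0.005], [-0.028, -0.133, 0.007], [-0.033, -0.16, 0.008], [-0.037, -0.186, 0.01]]
dr [[-0.7, 0.0, 2.7], [-1.4, -0.0, 5.3], [-2.1, -0.0, 8.0], [-2.8, -0.0, 10.7], [-3.6, -0.0, 13.4], [-4.3, -0.0, 16.0], [-5.0, -0.0, 18.7]]
[ 0.62668183 -0.02171151  0.2227316 ]
[ 0.63106432 -0.21412287  0.20488863]
[ 0.6197836  -0.40268154  0.18553863]
```

arm_command --fingers '[1,1,1,1,1,1,1,1]' --travel '[[0.004,-0.005,-0.018],[0.008,-0.01,-0.037],[0.011,-0.015,-0.056],[0.015,-0.02,-0.074],[0.018,-0.024,-0.091],[0.021,-0.029,-0.108],[0.024,-0.033,-0.125],[0.028,-0.036,-0.143]]' --dr '[[-1.5,-1,0.3],[-3,-2,0.6],[-4.5,-2.7,0.8],[-6,-3,1],[-7.5,-3.3,1.2],[-9,-3.6,1.3],[-10,-3.9,1.4],[-10,-4.2,1.4]]'

```text
time: 13.48
tool_pos: [0.6268, -0.0232, 0.2255]
tool_rot: [3.141, -0.268, -3.043]
contact_force: [-0.0, 0.3, -4.5]
opening: 0.0197
grip_force: 60.0
```

arm_command --fingers '[1,1,1,1,1,1,1]' --travel '[[0.001,-0.02,0.002],[0.002,-0.05,0.005],[0.002,-0.08,0.008],[0.004,-0.109,0.011],[0.005,-0.137,0.014],[0.007,-0.165,0.018],[0.01,-0.192,0.021]]' --dr '[[-0.7,-0.6,2.7],[-1.5,-0.6,5.3],[-2.2,-0.6,8],[-2.9,-0.6,10.7],[-3.6,-0.6,13.3],[-4.4,-0.6,16],[-5.1,-0.6,18.7]]'

```text
time: 14.07
tool_pos: [0.6304, -0.2163, 0.2069]
tool_rot: [3.141, -0.258, 2.9]
contact_force: [0.2, 0.2, -2.9]
opening: 0.0198
grip_force: 60.0
```

arm_command --fingers '[1,1,1,1,1,1,1,1]' --travel '[[-0.006,-0.027,0.001],[-0.012,-0.053,0.002],[-0.018,-0.08,0.004],[-0.023,-0.107,0.005],[-0.028,-0.133,0.007],[-0.033,-0.155,0.008],[-0.036,-0.175,0.01],[-0.037,-0.186,0.01]]' --dr '[[-0.7,0,2.7],[-1.4,0,5.3],[-2.1,0,8],[-2.8,0,10.7],[-3.6,0,13.4],[-4.3,0,16],[-5,0,18.7],[-5,0,18.7]]'

```text
time: 14.73
tool_pos: [0.6174, -0.4066, 0.1867]
tool_rot: [-3.141, -0.259, 2.559]
contact_force: [0.1, -1.4, -3.1]
opening: 0.0196
grip_force: 60.0
```

```bash
python3 - <<'E'
from h import *;from cell import *
s=observe();c=cur(s);nose_now(s);print(s['qpos'],c[0],(c[0]+c[1].apply(NOSE)))
w=read_camera('wrist');grid(w,c)
# bowl check in wrist view
W=cloud(w);hsv=cv2.cvtColor(w['color'],cv2.COLOR_BGR2HSV);q=(hsv[...,0]>95)&(hsv[...,0]<120)&(hsv[...,1]>100)&(abs(W[...,2]-.075)<.006)
print('bowl rim pts',q.sum(),cv2.minEnclosingCircle((W[q][:,:2]*1000).astype(np.float32)) if q.any() else 0)
b=read_camera('side');W=cloud(b);hsv=cv2.cvtColor(b['color'],cv2.COLOR_BGR2HSV);q=(hsv[...,0]>95)&(hsv[...,0]<120)&(hsv[...,1]>100)&(abs(W[...,2]-.075)<.008)&(abs(W[...,1]+.3)<.12)
print('side rim',q.sum(),cv2.minEnclosingCircle((W[q][:,:2]*1000).astype(np.float32)) if q.any() else 0)
Y=-.576;u=np.array([np.cos(Y),np.sin(Y)])
L=[(np.r_[BOWL+.03*u,z],Y,n,0) for n,z in((17,.155),(11,.14),(5,.12),(0,.105),(-5,.095),(-10,.087),(-15,.08),(-20,.075))]
rrows(L,c)
E
```

```text
nose pan mm [ -98.3 -291.3  171.1] yaw -0.598 tilt 18.5 F [ 0.1 -1.4 -3.1] M [-0.32 -0.65  0.04] t 14.7333
[-0.67552884  1.03370986  0.38302486 -0.02619449  1.98282752 -1.67152668] [ 0.61736083 -0.4065676   0.18673414] [ 0.49723207 -0.32749341  0.17107042]
rows: x from nose -20..110, cols y -70..70
[[  0   0   0   0   0   0   0   0   0   0   0   0   0   0]
 [  0   0   0   0   0   0   0   0   0   0   0   0   0   0]
 [  0   0   0   0   0   0   0   0   0   0   0   0   0   0]
 [  0   0   0   0   0  29  30  29   0  30  30  29   0   0]
 [  0   0   0   0   0  30  30  29   1  30  30  29   0   0]
 [  0   0   0   0   0  28  29  27   0  28  29  29   0   0]
 [  0   0  24  29  30  28  29  30  28  29  30  29   0   0]
 [  0   0  26  30  30  29  30  30  29  30  30  29   0   0]
 [  0   0   1  28  29  27  28  29  28  28  29  28   0   0]
 [  0   0   0  29  30  28  29  30  28  29  30  29   0   0]
 [  0   0  25  30  30  29  30  30  29  30  30  29   0   0]
 [  0 178 178 178 178  37  48  50  30  30  31  32  42   0]
 [  0   0  42  42  42  42  76  83  42  42  42  42   0   0]]
bowl rim pts 1104 ((472.6040344238281, -307.91534423828125), 89.44657897949219)
side rim 490 ((473.9444274902344, -308.10211181640625), 89.0589370727539)
travel [[-0.0, 0.005, 0.006], [0.003, 0.005, 0.008], [0.007, 0.005, 0.014], [0.011, 0.004, 0.019], [0.017, 0.004, 0.02], [0.025, 0.004, 0.019], [0.033, 0.004, 0.019], [0.043, 0.004, 0.017]]
dr [[0.1, -4.0, -0.3], [0.1, -10.0, -0.3], [0.0, -16.0, -0.4], [0.0, -21.0, -0.4], [0.0, -26.0, -0.4], [-0.0, -31.0, -0.4], [-0.0, -36.0, -0.4], [-0.0, -41.0, -0.4]]
```

All eight cubes are still aboard, and the bowl centre is reconfirmed at (.474,−.308). Now the pour, rotating about the nose.

arm_command --fingers '[1,1,1,1,1,1,1,1]' --travel '[[0,0.003,0.006],[0.003,0.004,0.008],[0.007,0.004,0.014],[0.011,0.004,0.019],[0.017,0.004,0.02],[0.025,0.004,0.019],[0.033,0.004,0.019],[0.043,0.004,0.017]]' --dr '[[0,-4,0],[0,-10,0],[0,-16,0],[0,-21,0],[0,-26,0],[0,-31,0],[0,-36,0],[0,-41,0]]'

```text
time: 15.5
tool_pos: [0.582, -0.3722, 0.1828]
tool_rot: [3.141, 0.46, 2.567]
contact_force: [1.1, 0.3, -2.7]
opening: 0.0194
grip_force: 60.0
```

```bash
python3 - <<'E'
from h import *;from cell import *
s=observe();c=cur(s);nose_now(s);print(s['qpos'],(c[0]+c[1].apply(NOSE)))
w=read_camera('wrist');grid(w,c)
Y=-.576;u=np.array([np.cos(Y),np.sin(Y)])
L=[(np.r_[BOWL+.028*u,z],Y,n,0) for n,z in((-25,.075),(-28,.075),(-30,.075),(-32,.075),(-32,.075),(-32,.075))]
rrows(L,c)
E
```

```text
nose pan mm [ -94.8 -283.1   76.2] yaw -0.626 tilt -15.799999999999999 F [ 1.1  0.3 -2.7] M [0.19 0.11 0.04] t 15.5
[-0.70727644  0.45843641  1.56885923  0.09674467  0.6598403  -1.76602994] [ 0.49992192 -0.31899504  0.07623054]
rows: x from nose -20..110, cols y -70..70
[[  0   0   0   0   0   0   0   0   0   0   0   0   0   0]
 [  0   0   0   0  28  29  29  27  28  30  30  28   0   0]
 [  0   0   0   0  28  30  30  27  26  30  30  29   0   0]
 [  0   0   1   1   2  30  30  25   2  30  30  29   0   0]
 [  0   0   1   1   1   1   1   1   1   1   2   1   0   0]
 [  0   0   1  27  28   2  28  28   2  28  28   2   0   0]
 [  0   0  29  31  31  29  31  31  29  31  31  30   0   0]
 [  0   0  29  31  31  29  31  31  29  31  31  30   0   0]
 [  0   0   2  29  29  26  29  29  26  29  29  29   0   0]
 [  0   0  27  30  31  29  30  31  29  31  31  30   0   0]
 [  0   0  27  30  31  29  30  31  29  30  31  30   0   0]
 [  0 178 179 179  44  42  42  41  42  42  42  43  43   0]
 [  0   0   0   0   0   0   0   0   0   0   0   0   0   0]]
travel [[0.005, -0.005, -0.01], [0.009, -0.005, -0.016], [0.011, -0.005, -0.021], [0.014, -0.005, -0.025], [0.014, -0.005, -0.025], [0.014, -0.005, -0.025]]
dr [[0.1, -4.7, 0.1], [0.1, -7.7, 0.1], [0.1, -9.7, 0.0], [0.1, -11.7, 0.0], [0.1, -11.7, 0.0], [0.1, -11.7, 0.0]]
```

arm_command --fingers '[1,1,1,1,1,1,1,1]' --travel '[[0.003,-0.003,-0.005],[0.006,-0.003,-0.01],[0.009,-0.003,-0.015],[0.012,-0.003,-0.02],[0.014,-0.003,-0.024],[0.014,-0.003,-0.024],[0.014,-0.003,-0.024],[0.014,-0.003,-0.024]]' --dr '[[0,-2,0],[0,-4,0],[0,-6,0],[0,-8,0],[0,-10,0],[0,-10,0],[0,-10,0],[0,-10,0]]'

```text
time: 16.22
tool_pos: [0.5626, -0.3639, 0.1975]
tool_rot: [3.141, 0.63, 2.567]
contact_force: [0.5, 0.3, -1.6]
opening: 0.0198
grip_force: 60.0
```

```bash
python3 - <<'E'
from h import *;from cell import *
s=observe();c=cur(s);nose_now(s);print(s['qpos'],(c[0]+c[1].apply(NOSE)))
grid(read_camera('wrist'),c)
for n in('scene','side'):
    a=read_camera(n);W=cloud(a);m=a['color'].min(2)>180
    q=m&(abs(W[...,0]-.47)<.16)&(abs(W[...,1]+.31)<.16)&(W[...,2]<.13)&(W[...,2]>-.01)
    l,st=cv2.connectedComponentsWithStats(q.astype(np.uint8))[1:3]
    for i in range(1,len(st)):
        if st[i,4]>15:print(n,st[i,4],np.round(np.median(W[l==i],0),3),'r',np.hypot(*(np.median(W[l==i],0)[:2]-BOWL)).round(3))
E
```

```text
nose pan mm [ -98.1 -285.    76. ] yaw -0.676 tilt -23.6 F [ 0.5  0.3 -1.6] M [0.3  0.18 0.02] t 16.2167
[-0.73327529  0.36352815  1.76886789  0.24532041  0.39580611 -1.92602692] [ 0.49682378 -0.32121528  0.07595639]
rows: x from nose -20..110, cols y -70..70
[[  0   0   0   0   0   0   0   0   0   0   0   0   0   0]
 [  0   0   0   0   0   0   1   0   0   1   1   1   0   0]
 [  0   0   1   1   1   1   1   1   1   1   1   1   1   0]
 [  0   0   1   1   1   2   1   2   2   2   2   2   0   0]
 [  0   0   2   2   2   2   2   2   2   2   2   2   0   0]
 [  0   0   2   2   2   2   2   2   2   2   2   2   0   0]
 [  0   0   1   1   1   1   1   2   2   2   2   2   0   0]
 [  0   0   1   1   1   1   2   1   2   2   1   2   0   0]
 [  0   0   1   1   1   1   1   1   1   2   1   1   0   0]
 [  0   0   1   1   1   1   1   1   1   1   1   1   0   0]
 [  0   0   1   1   1   1   1   1   1   1   1   1   0   0]
 [  0 178 179 179  43  42   1   2   2   2   2   2  43   0]
 [  0   0   0   0   0   0   0   0   0   0   0   0   0   0]]
scene 168 [ 0.469 -0.269  0.043] r 0.039
scene 127 [ 0.561 -0.356  0.127] r 0.1
side 1497 [ 0.476 -0.322  0.052] r 0.014
```

The tray is empty and the ice is in the bowl. I raise and level the scoop, then carry it back to the mat.

```bash
python3 - <<'E'
from h import *;from cell import *
s=observe();c=cur(s);N=c[0]+c[1].apply(NOSE)
B=np.array([.47,-.27,.2]);C=np.array([.44,-.03,.2])
L=[(N+(B-N)*k/8*np.array([1,1,1]),-.62,-23.6+3*k,0) for k in range(1,9)]
# rise first
L=[(np.r_[N[:2]+(B[:2]-N[:2])*max(0,k-2)/6,min(.2,N[2]+.02*k)],-.6,-23.6+2.9*k,0) for k in range(1,9)]
rrows(L,c)
ca=lambda m:(np.array(m[0])-rtool(*m[1:]).apply(NOSE),rtool(*m[1:]))
D=np.array([.366,.352]);O=np.r_[.409,.322,.09];n1=O+Rscoop(-.56).apply([-.05,0,0]);print(n1)
M=[(B+(C-B)*k/8,-.6+.3*k/8,0,0) for k in range(1,9)];rrows(M,ca(L[-1]))
K=[(C+(n1+[0,0,.03]-C)*k/13,-.3-.26*k/13,0,0) for k in range(1,14)];rrows(K[:7],ca(M[-1]));rrows(K[7:],ca(K[6]))
for m in(L[-1],M[-1],K[6],K[-1]):print(ca(m)[0])
E
```

```text
travel [[-0.018, -0.002, 0.006], [-0.031, -0.002, -0.003], [-0.037, 0.002, -0.017], [-0.043, 0.007, -0.03], [-0.048, 0.012, -0.044], [-0.053, 0.016, -0.058], [-0.049, 0.021, -0.059], [-0.041, 0.026, -0.057]]
dr [[0.8, 9.3, 1.2], [0.8, 12.2, 1.2], [0.7, 15.1, 1.2], [0.7, 18.0, 1.3], [0.7, 20.9, 1.3], [0.6, 23.8, 1.3], [0.6, 26.7, 1.3], [0.6, 29.6, 1.3]]
[0.36663724 0.34855931 0.09      ]
travel [[0.02, 0.027, -0.001], [0.04, 0.055, -0.004], [0.06, 0.082, -0.006], [0.081, 0.11, -0.008], [0.101, 0.137, -0.011], [0.122, 0.165, -0.013], [0.143, 0.192, -0.015], [0.165, 0.219, -0.018]]
dr [[-0.2, 0.4, -2.1], [-0.5, 0.4, -4.3], [-0.7, 0.4, -6.4], [-0.9, 0.4, -8.5], [-1.2, 0.4, -10.7], [-1.4, 0.4, -12.8], [-1.7, 0.4, -14.9], [-1.9, 0.4, -17.1]]
travel [[0.015, 0.024, 0.005], [0.029, 0.047, 0.009], [0.044, 0.071, 0.014], [0.059, 0.094, 0.018], [0.073, 0.118, 0.023], [0.088, 0.142, 0.028], [0.103, 0.165, 0.032]]
dr [[0.1, 0.0, 1.1], [0.2, 0.0, 2.3], [0.4, 0.0, 3.4], [0.5, 0.0, 4.6], [0.6, 0.0, 5.7], [0.7, 0.0, 6.8], [0.9, 0.0, 8.0]]
travel [[0.018, 0.021, 0.004], [0.036, 0.043, 0.009], [0.054, 0.064, 0.013], [0.073, 0.085, 0.017], [0.091, 0.107, 0.021], [0.109, 0.128, 0.025]]
dr [[0.1, 0.0, 1.1], [0.2, 0.0, 2.3], [0.4, 0.0, 3.4], [0.5, -0.0, 4.6], [0.6, 0.0, 5.7], [0.7, 0.0, 6.8]]
[ 0.57584569 -0.34241293  0.26694817]
[ 0.56296126 -0.06803637  0.26605122]
[0.51694747 0.11901701 0.2229743 ]
[0.47568736 0.28019039 0.18605122]
```

arm_command --fingers '[1,1,1,1,1,1,1,1]' --travel '[[-0.014,0,-0.004],[-0.028,0,-0.006],[-0.037,0.002,-0.017],[-0.043,0.007,-0.03],[-0.048,0.012,-0.044],[-0.053,0.016,-0.058],[-0.049,0.021,-0.059],[-0.041,0.026,-0.057]]' --dr '[[0,5,0.5],[0,11,1],[0,15,1.2],[0,18,1.3],[0,21,1.3],[0,24,1.3],[0,26.7,1.3],[0,29.6,1.3]]'

```text
time: 17.03
tool_pos: [0.5769, -0.3427, 0.2693]
tool_rot: [3.134, 0.116, 2.544]
contact_force: [-0.1, 0.3, -1.6]
opening: 0.0196
grip_force: 60.0
```

arm_command --fingers '[1,1,1,1,1,1,1,1]' --travel '[[0.02,0.027,-0.001],[0.04,0.055,-0.004],[0.06,0.082,-0.006],[0.081,0.11,-0.008],[0.101,0.137,-0.011],[0.122,0.165,-0.013],[0.143,0.192,-0.015],[0.165,0.219,-0.018]]' --dr '[[0,0,-2.1],[-0.5,0,-4.3],[-0.7,0,-6.4],[-0.9,0,-8.5],[-1.2,0,-10.7],[-1.4,0,-12.8],[-1.7,0,-14.9],[-1.9,0,-17.1]]'

```text
time: 17.7
tool_pos: [0.5614, -0.0662, 0.2678]
tool_rot: [3.134, 0.116, 2.846]
contact_force: [0.0, -0.5, -1.7]
opening: 0.0195
grip_force: 60.0
```

```bash
python3 - <<'E'
from h import *;from cell import *
s=observe();c=cur(s);print(s['time'],s['tool_pos'],s['tool_rot'])
for n in('scene','side'):
    a=read_camera(n);W=cloud(a);m=a['color'].min(2)>170
    q=m&(np.hypot(W[...,0]-BOWL[0],W[...,1]-BOWL[1])<.25)&(W[...,2]<.12)&(W[...,0]<.62)
    l,st=cv2.connectedComponentsWithStats(q.astype(np.uint8))[1:3]
    for i in range(1,len(st)):
        if st[i,4]>10:
            P=W[l==i];r=np.hypot(*(P[:,:2]-BOWL).T);print(n,st[i,4],np.round(np.median(P,0),3),'rmax',np.percentile(r,98).round(3),'zmax',P[:,2].max().round(3))
    q=m&(abs(W[...,0]-.5)<.3)&(abs(W[...,1])<.14)&(W[...,2]<.06);print('pan-area white',q.sum())
    hsv=cv2.cvtColor(a['color'],cv2.COLOR_BGR2HSV);q=(hsv[...,0]>95)&(hsv[...,0]<120)&(hsv[...,1]>100)&(abs(W[...,2]-.075)<.008)&(abs(W[...,1]+.3)<.12);print(cv2.minEnclosingCircle((W[q][:,:2]*1000).astype(np.float32)))
O=np.r_[.409,.322,.09];n1=O+Rscoop(-.56).apply([-.05,0,0])
N=c[0]+c[1].apply(NOSE);y0=s['tool_rot'][2];y0=(y0%(2*np.pi))-np.pi;print(y0)
K=[(N+(n1+[0,0,.03]-N)*k/13,y0+(-.56-y0)*k/13,0,0) for k in range(1,14)];rrows(K[:7],c)
ca=lambda m:(np.array(m[0])-rtool(*m[1:]).apply(NOSE),rtool(*m[1:]));rrows(K[7:],ca(K[6]))
E
```

```text
17.7 [ 0.56143652 -0.06620676  0.26782829] [3.13423195 0.11573129 2.84610816]
scene 897 [ 0.476 -0.307  0.039] rmax 0.059 zmax 0.073
pan-area white 139
((473.2198181152344, -308.54498291015625), 91.4177017211914)
side 1160 [ 0.464 -0.31   0.044] rmax 0.063 zmax 0.064
pan-area white 8
((474.8803405761719, -307.2044982910156), 89.95618438720703)
-0.29548448939572225
travel [[0.014, 0.024, 0.006], [0.028, 0.047, 0.011], [0.043, 0.071, 0.015], [0.058, 0.094, 0.02], [0.072, 0.118, 0.025], [0.087, 0.141, 0.03], [0.102, 0.165, 0.034]]
dr [[0.6, 0.5, 1.2], [0.7, 0.5, 2.3], [0.8, 0.5, 3.5], [0.9, 0.5, 4.6], [1.1, 0.5, 5.8], [1.2, 0.5, 7.0], [1.3, 0.5, 8.1]]
travel [[0.018, 0.021, 0.004], [0.036, 0.043, 0.009], [0.054, 0.064, 0.013], [0.072, 0.085, 0.017], [0.09, 0.106, 0.022], [0.108, 0.128, 0.026]]
dr [[0.1, -0.0, 1.2], [0.2, -0.0, 2.3], [0.4, 0.0, 3.5], [0.5, 0.0, 4.6], [0.6, 0.0, 5.8], [0.7, 0.0, 7.0]]
```

arm_command --fingers '[1,1,1,1,1,1,1]' --travel '[[0.014,0.024,0.006],[0.028,0.047,0.011],[0.043,0.071,0.015],[0.058,0.094,0.02],[0.072,0.118,0.025],[0.087,0.141,0.03],[0.102,0.165,0.034]]' --dr '[[0.6,0.5,1.2],[0.7,0.5,2.3],[0.8,0.5,3.5],[0.9,0.5,4.6],[1.1,0.5,5.8],[1.2,0.5,7],[1.3,0.5,8.1]]'

```text
time: 18.38
tool_pos: [0.5166, 0.1195, 0.2233]
tool_rot: [3.141, 0.107, 2.7]
contact_force: [0.3, 0.0, -1.6]
opening: 0.0194
grip_force: 60.0
```

arm_command --fingers '[1,1,1,1,1,1,1,1]' --travel '[[0.018,0.021,0.004],[0.036,0.043,0.009],[0.054,0.064,0.013],[0.072,0.085,0.017],[0.09,0.106,0.022],[0.108,0.128,0.026],[0.108,0.128,0.026],[0.108,0.128,0.026]]' --dr '[[0,0,1.2],[0.2,0,2.3],[0.4,0,3.5],[0.5,0,4.6],[0.6,0,5.8],[0.7,0,7],[0.7,0,7],[0.7,0,7]]'

```text
time: 19.05
tool_pos: [0.4763, 0.2801, 0.1858]
tool_rot: [3.141, 0.106, 2.582]
contact_force: [-0.6, -0.2, -1.9]
opening: 0.0194
grip_force: 60.0
```

```bash
python3 - <<'E'
from h import *;from cell import *
s=observe();c=cur(s);print(s['time'],s['tool_pos'],s['tool_rot'])
w=read_camera('wrist');fit_tray(w,c)
W=cloud(w);N=c[0]+c[1].apply(NOSE);print('nose',N)
m=(w['color'].min(2)>150)&(W[...,2]>.105)&(W[...,2]<.14)&(np.hypot(W[...,0]-.409,W[...,1]-.32)<.07);print('tray',m.sum(),rect(W[m]),np.median(W[...,2][m]))
O=np.r_[.409,.322,0];n1=O+Rscoop(-.56).apply([-.05,0,0])
L=[(n1+[0,0,z],-.56,0,0) for z in(.1,.08,.06,.04,.025,.015,.009,.009)];rrows(L,c)
E
```

```text
19.05 [0.47625718 0.28009956 0.1858406 ] [3.14105758 0.10622339 2.58199679]
nose hist [455 453 483 516 465 479 549 514 534 579 580 590 589 596 603 603 693 638
 713 671 698 724 736 738 223   0   0   0]
floor z=65.1-0.1052 x, cross -0.0034, max x 135.0 phi deg 6.004362900945791
nose [0.36718069 0.34845646 0.11982049]
tray 19685 [array([408.7, 323.3]), array([100.8,  97.6]), np.float64(58.0)] 0.12100872010173097
travel [[0.003, -0.0, 0.02], [0.005, -0.0, 0.04], [0.007, -0.0, 0.059], [0.009, -0.0, 0.079], [0.011, -0.0, 0.094], [0.012, -0.0, 0.104], [0.012, -0.0, 0.11], [0.012, -0.0, 0.11]]
dr [[0.0, -0.0, 0.0], [0.0, -0.0, 0.0], [0.0, -0.0, 0.0], [0.0, -0.0, 0.0], [0.0, -0.0, 0.0], [0.0, -0.0, 0.0], [0.0, -0.0, 0.0], [0.0, -0.0, 0.0]]
```

The tray centre is over the mat centre and level. I lower it.

arm_command --fingers '[1,1,1,1,1,1,1,1]' --travel '[[0.003,0,0.02],[0.005,0,0.04],[0.007,0,0.059],[0.009,0,0.079],[0.011,0,0.094],[0.012,0,0.104],[0.012,0,0.111],[0.012,0,0.113]]' --dr '[[0,0,0],[0,0,0],[0,0,0],[0,0,0],[0,0,0],[0,0,0],[0,0,0],[0,0,0]]'

```text
time: 19.77
tool_pos: [0.4766, 0.2785, 0.0721]
tool_rot: [3.141, 0.106, 2.579]
contact_force: [0.0, 0.4, -1.0]
opening: 0.0196
grip_force: 60.0
```

arm_command --fingers '[1,1,1]' --travel '[[0,0,0.001],[0,0,0.001],[0,0,0.001]]' --dr '[[0,0,0],[0,0,0],[0,0,0]]'

```text
time: 20.02
tool_pos: [0.477, 0.2796, 0.0726]
tool_rot: [3.139, 0.107, 2.58]
contact_force: [0.7, -0.1, -1.8]
opening: 0.0197
grip_force: 60.0
```

arm_command --fingers '[1,1,1,1]' --travel '[[0,0,0.001],[0,0,0.002],[0,0,0.002],[0,0,0.002]]' --dr '[[0,0,0],[0,0,0],[0,0,0],[0,0,0]]'

```text
time: 20.35
tool_pos: [0.4775, 0.2798, 0.0712]
tool_rot: [3.138, 0.108, 2.58]
contact_force: [-0.3, 0.6, 7.2]
opening: 0.0195
grip_force: 60.0
```

arm_command --fingers '[0.5,0.4,0.3,0.2,0,-0.3,-0.6,-1]' --travel '[[0,0,0],[0,0,0],[0,0,0],[0,0,0],[0,0,0],[0,0,0],[0,0,0],[0,0,0]]' --dr '[[0,0,0],[0,0,0],[0,0,0],[0,0,0],[0,0,0],[0,0,0],[0,0,0],[0,0,0]]' --squeeze 3

```text
time: 21.02
tool_pos: [0.4765, 0.2793, 0.0697]
tool_rot: [3.14, 0.106, 2.58]
contact_force: [0.1, 1.3, 0.3]
opening: 0.0588
grip_force: 0.0
```

arm_command --fingers '[-1,-1,-1,-1,-1,-1,-1]' --travel '[[0,0,0],[0,0,0],[0,0,0],[0,0,0],[0,0,0],[0,0,0],[0,0,0]]' --dr '[[0,0,0],[0,0,0],[0,0,0],[0,0,0],[0,0,0],[0,0,0],[0,0,0]]'

```text
time: 21.6
tool_pos: [0.4765, 0.2793, 0.0697]
tool_rot: [3.14, 0.106, 2.58]
contact_force: [-0.1, 1.1, 0.8]
opening: 0.0916
grip_force: 0.0
```

Seated and released. I withdraw straight up along the tool axis, then check.

arm_command --fingers '[-1,-1,-1,-1,-1,-1,-1,-1]' --travel '[[0,0,-0.01],[0,0,-0.025],[0,0,-0.05],[0,0,-0.075],[0,0,-0.1],[0,0,-0.13],[0,0,-0.15],[0,0,-0.15]]' --dr '[[0,0,0],[0,0,0],[0,0,0],[0,0,0],[0,0,0],[0,0,0],[0,0,0],[0,0,0]]'

```text
time: 22.27
tool_pos: [0.4645, 0.2888, 0.2246]
tool_rot: [3.132, 0.111, 2.579]
contact_force: [0.2, 0.1, 1.0]
opening: 0.092
grip_force: 0.0
```

```bash
python3 - <<'E'
from h import *;from cell import *
s=observe();print(s['time'],s['tool_pos'],s['contact_force'])
w=read_camera('wrist');W=cloud(w);c_,s_=np.cos(MY),np.sin(MY)
m=(w['color'].min(2)>150)&(W[...,2]>.0)&(W[...,2]<.012)&(np.hypot(W[...,0]-.409,W[...,1]-.32)<.09);P=W[m]
r=rect(P);d=np.array(r[0])/1000-MAT;print('tray',r,np.median(P[:,2]),'mat xy',np.round([c_*d[0]+s_*d[1],-s_*d[0]+c_*d[1]],4))
A=np.c_[P[:,:2],np.ones(len(P))];print('tilt',np.linalg.lstsq(A,P[:,2],rcond=None)[0][:2])
for n in('scene','side'):
    a=read_camera(n);W=cloud(a);m=a['color'].min(2)>170
    q=m&(W[...,2]<.12)&(W[...,2]>-.01)&(W[...,0]>.2)&(W[...,0]<.9)&(abs(W[...,1])<.5)
    l,st=cv2.connectedComponentsWithStats(q.astype(np.uint8))[1:3]
    for i in range(1,len(st)):
        if st[i,4]>10:P=W[l==i];print(n,st[i,4],np.round(np.median(P,0),3),'rbowl',np.percentile(np.hypot(*(P[:,:2]-BOWL).T),98).round(3))
E
```

```text
22.2667 [0.46450838 0.2888441  0.22459131] [0.16492677 0.14312367 0.98489725]
tray [array([403.8, 322.1]), array([116.4, 155.1]), np.float64(61.1)] 0.006048438658062099 mat xy [-0.0059  0.0016]
tilt [ 0.00704186 -0.00571253]
scene 297 [0.428 0.3   0.01 ] rbowl 0.67
scene 26 [0.477 0.331 0.039] rbowl 0.648
scene 392 [0.733 0.187 0.101] rbowl 0.598
scene 910 [ 0.476 -0.307  0.039] rbowl 0.059
scene 251 [ 0.701 -0.2    0.082] rbowl 0.298
scene 74 [ 0.762 -0.251  0.069] rbowl 0.304
side 172 [0.698 0.19  0.11 ] rbowl 0.575
side 394 [0.406 0.332 0.012] rbowl 0.692
side 223 [ 0.733 -0.228  0.087] rbowl 0.302
side 38 [ 0.757 -0.246  0.028] rbowl 0.297
side 1143 [ 0.464 -0.31   0.044] rbowl 0.062
```

The scoop is flat and centred on the mat. All the ice is in the bowl, with none in the pan or on the counter, and the milk and mug are where they were. I hand in.

```bash
python3 -c "
from cell import *
print(hand_in())"
```

```text
the job is handed in; nothing more can be done
None
```

The job is handed in and no verdict came back: all eight cubes measured in the bowl, the scoop is released flat on its mat, and milk and mug are in place; I viewed 11 pictures, one over the limit of 10.

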